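# Nip a bottle in the vise with the fine knob

## Task

Stand the tall brown bottle upright in the bottle vise, in the V between the fixed block and the rubber pad, and let go of it. Then, with the small inner knob alone, turned clockwise, run the pad up until it gently nips the bottle home into the V with about 8 newtons (it is glass: never more than 20), leaving the outer ring knob at the setting it has. Take your hand away and leave the other things standing where they are.

Things in the scene. Friction and masses are not known exactly. Their poses are not given: they have to be found in the camera images.
- bottle_mid (a point): Tall brown glass bottle with a crown cap, standing, 0.2 to 0.37 kg, 230 mm high: body 61 mm in diameter up to 122 mm, shoulder up to 164 mm, straight neck 27 mm in diameter from 164 to 223 mm, cap 29 mm in diameter. This point is on its axis half-way up, 115 mm above the foot; z is up along it. Take it by the neck from above, about 195 mm above the foot.
- tall_bottle: The same tall brown bottle; this origin is the centre of its foot.
- seat (a point): Fixed grey bottle vise. This point is on top of its base plate, 8 mm above the table, where the tall bottle's axis stands when pressed home in the V. z is up, +y runs along the vise towards pad and knobs (knob axis 170 mm away), x across. Stand the bottle about 5 mm from here towards +y: it then touches neither V nor pad, and the pad later pushes it home.
- vise: The same vise: base plate 110 x 300 mm, 8 mm thick, same axes; origin on the table, 85 mm from seat and knob axis alike, midway. The V block on the -y side has two upright faces at 45 degrees, 74 mm high above the plate, opening to +y. Gearbox under the knobs: 90 x 90 mm, top 62 mm above the table. Open above and to both x sides.
- pad_face (a point): Centre of the front face (towards the V) of the rubber pad, 44 x 44 mm, 42 mm above the base plate, on a steel ram; axes of the vise. It starts 10.5 to 16 mm from a seated bottle's surface. The inner knob moves the ram 12 mm per rad, clockwise closing. A 5 N per mm spring (6 mm travel) lies between ram and pad.
- pad: The same pad; origin at the same point. After contact the bottle slides into the V at 1 to 3 N; from there each further 0.1 rad of the inner knob adds about 6 N. The V and bottle may settle 2 mm off the seat, so the force cannot be told from positions; feel it as moment on the knob. The knob's friction opposes the last motion: after backing off 0.01 rad the hand feels load minus friction.
- knob_top (a point): Centre of the top, 116 mm above the table, of the small inner (fine) knob: round, fluted aluminium, 32 mm in diameter, upright axis, its side free for 36 mm down to the outer ring's top. Turn clockwise seen from above to close; stays where left; grip at any angle. Stiff: about 0.16 N m idle, plus 0.012 N m per newton on the pad (0.10 more at 8 N). Up to 13 N stays held when let go.
- fine (a joint): Turn of the inner knob in rad, growing clockwise (closing); starts between 0 and 0.45; the pad meets the bottle near 0.9 to 1.3, depending on where it stands; mechanical end 2.6.
- coarse (a joint): Turn of the outer ring knob in rad, growing clockwise; range -1.5 to 1.5. It turns very easily (0.02 N m), so fingertips that rub on it drag it round. Leave it at its starting value.
- ring_mark (a point): White mark on the top of the outer ring knob, 30 mm from the knob axis. The ring is black, ribbed, 64 mm in diameter, 18 mm high, about the same axis as the inner knob, which rises from its middle; its top is 36 mm below the inner knob's top.
- stubby: Short brown bottle, a bystander, 62 mm in diameter, 158 mm high, neck 27 mm; origin at the centre of its foot.
- pet: Green PET bottle, a bystander, 66 mm in diameter, 200 mm high; origin at the centre of its foot.
- opener: Flat steel bottle opener lying on the table, a bystander, about 34 x 115 mm, 7 mm thick; origin at mid-length under it, y along it.
- glass: Empty drinking glass, a bystander, 68 mm in diameter, 100 mm high; origin at the centre of its foot.
Not all that is in view belongs to the job. Leave any purple or yellow look-alike of the tall_bottle alone.

How it is judged:
By the outcome, as a careful person would: the job done as asked, in the order asked, and still so for the second after the job is handed in, with the robot touching nothing.
It also fails if it takes over 72 s, if anything falls off the work surface, if the arm or the gripper's body presses on something with over 40 N, if the wrist force passes 120 N, or if a joint passes its speed limit or range.

## Robot

A 7-joint arm with a two-finger parallel gripper is mounted at the origin on the work surface. World frame = base frame: x ahead of the robot, y to its left, z up, the work surface at z = 0. Lengths are in m, angles in rad, forces in N, time in s.
With the tool pointing down it reaches from about 0.35 to 0.9 m from the base axis. Payload 7.2 kg.
Tool frame: the origin (TCP) lies between the finger pads; the fingertips stand 19 mm ahead of it and the grasp point (between the pads) is the TCP; z points along the fingers, x is the direction in which the jaws open and shut, and the axes are right-handed (so a half turn about z gives the same grasp; the last joint's range is limited). The gripper opens to 88 mm and grips with 3 to 60 N. Pads are 20 mm wide; open, the fingers measure 115 mm over their backs; the gripper's body (75 mm by 178 mm) begins 61 mm behind the grasp point.
Start: joints at [-1.216, 0.411, -0.013, 1.596, 0.006, 1.134, -0.082], TCP at [0.256, 0.57, 0.242] pointing down, gripper open.
Joint ranges: [-2.95, 2.95], [-0.29, 1.99], [-1.47, 1.44], [0.14, 2.54], [-1.03, 4.17], [0.13, 1.85], [-2.86, 2.86]. Speed limits (rad/s): [2.39, 2.39, 3.01, 3.01, 3.14, 3.14, 3.14].

## Interface

Orientations are given as a unit quaternion [x, y, z, w].
In Python, from rig import * gives the robot as it stands.
- The arm moves only by the tool carry_out, never from a script. Its argument "plan" is text: rows parted by semicolons, each of 7 numbers parted by spaces: the shift along the tool's x, y, z in m, then the turn, a rotation vector about the tool's x, y, z in rad, then the closure, from 0 (fully open) to 1 (shut). In form: x y z wx wy wz jaw; .... A call has 1 to 5 rows; each row shifts and turns the commanded pose from where the row before left it, along the tool's axes as they then stand; what a row does not reach is not made up. A row lasts 1/8 s, in which the tool goes at most 62.5 mm and 10.7 degrees, less where a joint would pass 70% of its speed; a pose out of reach is approached as far as the arm can. A call is refused whole if a number of a shift passes 0.0625 or a number of a turn 0.188, either way. A call with a gripper value outside its range is refused whole. The fingers move at their own pace and stop on an object; the grip force is fixed at half the most. Time passes only in rows, so rows that do not move let the fingers close. It gives the time, the measured TCP pose, the force and the opening at its end, in the units of the state.
- get_state(): the state, without advancing time (a new reading comes with each control period).
- snapshot(name): name is "side" or "top"; returns a dict with "frame" (420x560x3 uint8, red, green, blue), "z_map" (420x560 float32, m along the optical axis (not along the pixel's ray), 0 where there is no reading), "vfov" (degrees; the focal length in pixels is half the picture's height over the tangent of half this angle, whatever the lens; pixels are square), "cx", "cy" (the principal point, pixels), "R" (3x3) and "t" (3): a world point X has camera coordinates R X + t. Camera axes: x right, y down, z forward; pixel columns grow to the right and rows downward; lengths in m; the calibration is good to about 2 mm. A picture is of the moment at which its call begins.
- sign_off(): hands the job in, once; it reports no verdict.
The state is a dict: "time": time; "joint_positions": joint angles; "qd": joint speeds; "effort": joint torques, N m; "tool_pos": TCP position; "tool_rot": TCP orientation; "ft_force": force on the tool from outside, world axes, zero at the start; "moment": the same for the moment, N m; "finger_gap": finger opening in m.
Only numpy, scipy, OpenCV 4.12 (cv2) and the standard library are available. Lean on these libraries where they do the work, as an engineer would, in place of code of your own. Each camera call takes 0.05 s, during which the arm holds its last target.

## Working session

There is one attempt and no reset: what is moved stays moved. The work goes in short steps, Python scripts to look and compute and a tool call to move; the robot and the scene stay as the last step left them, time stands still between calls to the robot, and variables do not carry over. Pictures are saved under pics/ and viewed, and the job is handed in when it is done.

Besides the shell and the picture viewer there is one more tool, called after ">>>" as name(argument=value, ...) on one line, values as JSON. carry_out: Moves the arm, as the interface text tells. Its arguments: {"type":"object","properties":{"plan":{"type":"string"}},"required":["plan"]}

```bash
mkdir -p pics; ls; cat > h.py <<'E'
from rig import *
import numpy as np, cv2
from scipy.spatial.transform import Rotation as Rot
def cloud(s):
    z=s["z_map"]; h,w=z.shape; f=h/2/np.tan(np.radians(s["vfov"])/2)
    v,u=np.mgrid[:h,:w]
    P=np.stack([(u-s["cx"])*z/f,(v-s["cy"])*z/f,z],-1)
    W=(P-np.array(s["t"]))@np.array(s["R"])
    W[z==0]=np.nan
    return W
def proj(s,X):
    f=s["frame"].shape[0]/2/np.tan(np.radians(s["vfov"])/2)
    c=np.array(s["R"])@X+s["t"]; return c[0]/c[2]*f+s["cx"],c[1]/c[2]*f+s["cy"]
def save(s,n,k=1.4):
    im=cv2.resize(s["frame"][:,:,::-1],None,fx=k,fy=k); cv2.imwrite("pics/"+n+".png",im)
E
python3 - <<'E'
from h import *
import pickle
print(get_state())
for n in("side","top"):
    s=snapshot(n); save(s,n+"0"); pickle.dump(s,open(n+"0.pkl","wb")); print(n,s["vfov"],s["cx"],s["cy"],-np.array(s["R"]).T@s["t"])
E
```

```text
pics
{'time': 0.0, 'joint_positions': array([-1.21619961,  0.41191142, -0.01272351,  1.59705447,  0.00561086,
        1.13430669, -0.08216509]), 'qd': array([-0.00130197,  0.00051662,  0.00234612, -0.00042016, -0.00056996,
       -0.00186352,  0.00041082]), 'effort': array([-4.72678494e-04, -5.87961531e+01,  6.41642902e-01, -2.91091740e+01,
       -5.37451124e-02,  1.80715858e-02,  1.41219789e-04]), 'tool_pos': array([0.25627965, 0.56950539, 0.24079756]), 'tool_rot': array([ 8.39715246e-01,  5.43026362e-01, -6.55311068e-04,  4.96405606e-04]), 'ft_force': array([-0.09251961,  0.41539379, -0.45941891]), 'moment': array([0.01721225, 0.03985588, 0.02727971]), 'finger_gap': 0.0877293552267905}
side 43.18211599990601 280.50660453787856 205.3495056137123 [ 0.04514255 -0.89232416  0.87842997]
top 50.6089405393578 287.9795738885375 207.2894761116325 [ 0.41772145 -0.01530788  1.40864312]
```

View pics/side0.png

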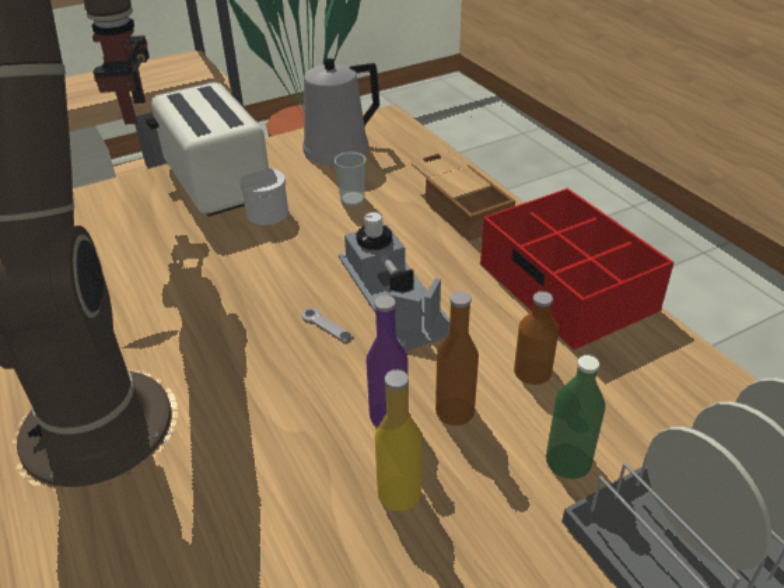

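View pics/top0.png

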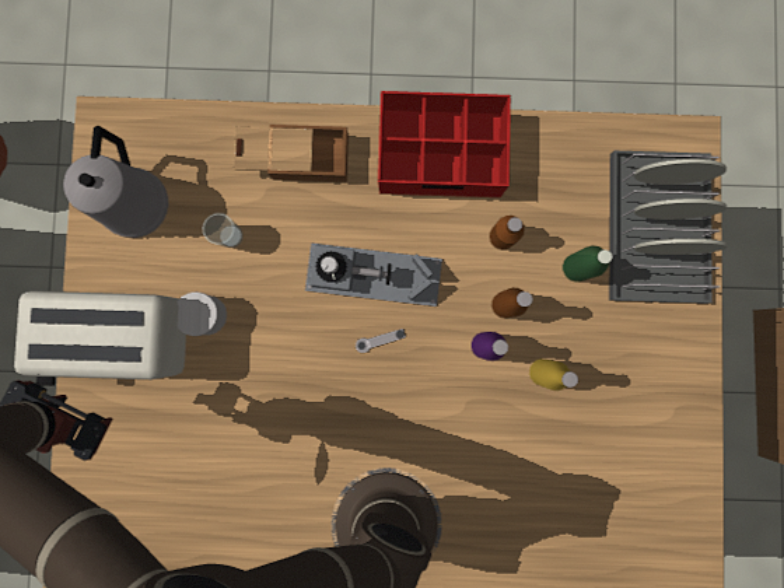

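The top view has the tall brown bottle's cap at about (525,299), the knob at (330,264) and the V at (425,275), with the purple and yellow look-alikes at (500,347) and (570,380). Next I'll measure them.

```bash
python3 - <<'E'
from h import *
import pickle
T=pickle.load(open("top0.pkl","rb")); S=pickle.load(open("side0.pkl","rb"))
W=cloud(T); V=cloud(S)
def rep(W,m,n): 
    P=W[m]; print(n,len(P),np.round(np.nanmean(P,0),4),"mid",np.round((np.nanmin(P,0)+np.nanmax(P,0))/2,4),"ext",np.round(np.nanmax(P,0)-np.nanmin(P,0),4))
def box(W,c,r): 
    h,w=W.shape[:2]; v,u=np.mgrid[:h,:w]; return (abs(u-c[0]/1.4)<r)&(abs(v-c[1]/1.4)<r)
print("table z",np.nanmedian(W[box(W,(400,400),8)][:,2]))
m=box(W,(525,299),12); rep(W,m&(W[...,2]>.215),"cap top")
m=box(V,(460,299),12); rep(V,m&(V[...,2]>.222),"cap side")
b=np.nanmean(W[box(W,(525,299),12)&(W[...,2]>.215)],0)
# circle fit on slices from both clouds near bottle
A=np.concatenate([W.reshape(-1,3),V.reshape(-1,3)]); A=A[~np.isnan(A[:,0])]
Vv=V.reshape(-1,3);Vv=Vv[~np.isnan(Vv[:,0])]; Wv=W.reshape(-1,3);Wv=Wv[~np.isnan(Wv[:,0])]
from scipy.optimize import least_squares
for nm,C in(("top",Wv),("side",Vv)):
  for lo,hi,r in((.02,.115,.0305),(.168,.22,.0135)):
    P=C[(C[:,2]>lo)&(C[:,2]<hi)&(np.hypot(*(C[:,:2]-b[:2]).T)<.045)]
    if len(P)<10: continue
    f=least_squares(lambda p:np.hypot(P[:,0]-p[0],P[:,1]-p[1])-r,b[:2],loss="soft_l1",f_scale=.002)
    print(nm,lo,len(P),np.round(f.x,4),np.sqrt(np.mean(f.fun**2)))
# vise
m=box(W,(330,264),18)
rep(W,m&(W[...,2]>.108)&(W[...,2]<.125),"knob top");
P=W[m&(W[...,2]>.07)&(W[...,2]<.086)]; print("ring",len(P),P.min(0),P.max(0))
m=box(V,(373,222),18); rep(V,m&(V[...,2]>.112)&(V[...,2]<.122),"knob side")
# base/vise footprint points z>4mm near
m=(W[...,2]>.005)&(W[...,2]<.13)
h,w=W.shape[:2]; v,u=np.mgrid[:h,:w]
m&=(u>212)&(u<322)&(v>168)&(v<222)
P=W[m]; rect=cv2.minAreaRect((P[:,:2]*1000).astype(np.float32)); print("vise rect",rect)
for lo,hi in((.005,.011),(.055,.068),(.075,.09)):
    Q=P[(P[:,2]>lo)&(P[:,2]<hi)]; print(lo,len(Q),cv2.minAreaRect((Q[:,:2]*1000).astype(np.float32)))
c=T["frame"][165:225,205:325][:,:,::-1]; cv2.imwrite("pics/vise0.png",cv2.resize(c,None,fx=6.5,fy=6.5))
c=S["frame"][140:255,235:350][:,:,::-1]; cv2.imwrite("pics/viseS0.png",cv2.resize(c,None,fx=5,fy=5))
E
```

```text
table z -0.000973112185600014
cap top 95 [ 0.493  -0.2495  0.2285] mid [ 0.4939 -0.2498  0.2285] ext [0.0269 0.0274 0.0141]
cap side 159 [ 0.4905 -0.2563  0.2294] mid [ 0.4919 -0.2546  0.228 ] ext [0.0286 0.0287 0.0114]
top 0.02 97 [ 0.4931 -0.2501] 0.0003825244749806678
top 0.168 31 [ 0.4931 -0.2502] 0.00037672935690400273
side 0.02 909 [ 0.4928 -0.253 ] 0.0011431035884964802
side 0.168 267 [ 0.4928 -0.2534] 0.0010808698285099904
knob top 95 [0.56   0.1386 0.1148] mid [0.5594 0.1385 0.1153] ext [0.03   0.0299 0.0134]
ring 260 [0.52723969 0.10639141 0.07074005] [0.5936532  0.17040268 0.0857922 ]
knob side 84 [0.559  0.1317 0.116 ] mid [0.5591 0.1334 0.1161] ext [0.0318 0.0383 0.0075]
vise rect ((554.9832153320312, 43.003265380859375), (164.3402557373047, 336.3779602050781), 2.5437636375427246)
0.005 1333 ((554.9832153320312, 43.003265380859375), (164.3402557373047, 336.3779602050781), 2.5437636375427246)
0.055 568 ((552.7260131835938, 55.811927795410156), (256.598876953125, 89.93887329101562), 84.70950317382812)
0.075 400 ((544.8524169921875, 46.46723937988281), (248.80999755859375, 93.59614562988281), 88.79568481445312)
```

View pics/vise0.png

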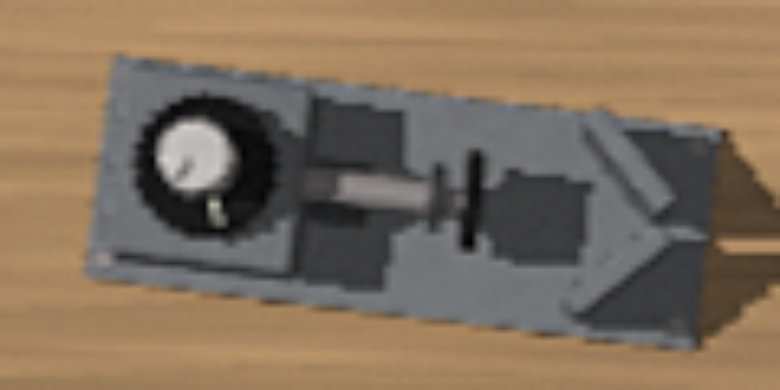

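View pics/viseS0.png

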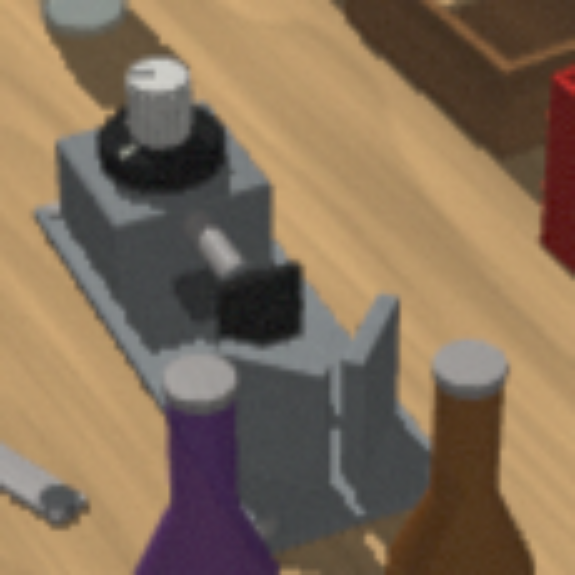

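The close-ups show the base-plate corners at (118,58), (92,276), (697,347) and (722,132). The knob's white top is at (192,156) and the ring mark at (217,212). I'll back-project these to get the vise pose.

```bash
cat >> h.py <<'E'
def back(s,u,v,z):
    f=s["frame"].shape[0]/2/np.tan(np.radians(s["vfov"])/2)
    d=np.array(s["R"]).T@np.array([(u-s["cx"])/f,(v-s["cy"])/f,1]); o=-np.array(s["R"]).T@s["t"]
    return o+d*(z-o[2])/d[2]
E
python3 - <<'E'
from h import *
import pickle
T=pickle.load(open("top0.pkl","rb")); W=cloud(T)
c=[back(T,205+a/6.5-.5,165+b/6.5-.5,.008)[:2] for a,b in((118,58),(92,276),(697,347),(722,132))]
c=np.array(c); print(np.round(c,4)); L=(c[0]+c[1])/2-(c[2]+c[3])/2; print(np.linalg.norm(L),np.linalg.norm(c[0]-c[1]),np.linalg.norm(c[2]-c[3]))
y=L/np.linalg.norm(L); o=c.mean(0); print("origin",o,"ydir",y,np.degrees(np.arctan2(y[1],y[0])),"knob",o+.085*y,"seat",o-.085*y)
# gearbox top plane
h,w=W.shape[:2]; v,u=np.mgrid[:h,:w]
m=(u>215)&(u<258)&(v>170)&(v<212)&(W[...,2]>.057)&(W[...,2]<.066)
R=cv2.minAreaRect((W[m][:,:2]*1000).astype(np.float32)); print("gearbox",R)
print("knob px", back(T,205+192/6.5-.5,165+156/6.5-.5,.116))
kp=back(T,205+217/6.5-.5,165+212/6.5-.5,.08); print("mark",kp)
k=np.array([.560,.1385]);print("seat from knob",k-.17*y)
# refine plate by local vise points
x=np.array([y[1],-y[0]])
m=(u>212)&(u<322)&(v>168)&(v<222)&(W[...,2]>.004)
P=W[m]; q=(P[:,:2]-o); X=q@x; Y=q@y
for nm,s in(("plate",(P[:,2]<.012)),("V",(P[:,2]>.07)&(P[:,2]<.09)&(Y<0))):
    print(nm,np.percentile(X[s],[1,3,97,99]).round(4),np.percentile(Y[s],[1,3,97,99]).round(4))
s=(P[:,2]>.07)&(P[:,2]<.09)&(Y<-.03)
for a,b,cz in sorted(zip(Y[s].round(3),X[s].round(3),P[s][:,2].round(3))): print((a,b,cz),end=" ")
s=(P[:,2]>.05)&(P[:,2]<.08)&(Y>-.05)&(Y<.02); print("\npad",Y[s].min(),Y[s].max(),X[s].min(),X[s].max())
E
```

```text
[[ 0.6195  0.1893]
 [ 0.5124  0.1976]
 [ 0.4868 -0.0973]
 [ 0.5922 -0.1067]]
0.29662047902650523 0.10741153073200567 0.10584149444112437
origin [0.55271532 0.04571189] ydir [0.08913008 0.99601999] 84.88643676837148 knob [0.56029137 0.13037359] seat [ 0.54513926 -0.03894981]
gearbox ((559.5978393554688, 129.08224487304688), (109.11738586425781, 90.01206970214844), 84.88292694091797)
knob px [0.56054345 0.13846558 0.116     ]
mark [0.5388889  0.13021209 0.08      ]
seat from knob [ 0.54484789 -0.0308234 ]
plate [-0.0719 -0.0553  0.0615  0.0871] [-0.1498 -0.142   0.1484  0.1526]
V [-0.0461 -0.0436  0.0413  0.0432] [-0.1223 -0.1217 -0.029  -0.0284]
(np.float64(-0.125), np.float64(-0.011), np.float64(0.079)) (np.float64(-0.123), np.float64(0.007), np.float64(0.083)) (np.float64(-0.122), np.float64(-0.014), np.float64(0.08)) (np.float64(-0.122), np.float64(-0.012), np.float64(0.08)) (np.float64(-0.122), np.float64(0.009), np.float64(0.085)) (np.float64(-0.122), np.float64(0.012), np.float64(0.084)) (np.float64(-0.121), np.float64(-0.008), np.float64(0.08)) (np.float64(-0.12), np.float64(-0
[... 8808 characters left out ...]
9), np.float64(0.074)) (np.float64(-0.034), np.float64(0.012), np.float64(0.075)) (np.float64(-0.034), np.float64(0.015), np.float64(0.072)) (np.float64(-0.033), np.float64(-0.0), np.float64(0.073)) (np.float64(-0.032), np.float64(-0.022), np.float64(0.072)) (np.float64(-0.032), np.float64(0.003), np.float64(0.072)) (np.float64(-0.031), np.float64(-0.013), np.float64(0.076)) (np.float64(-0.031), np.float64(-0.01), np.float64(0.075)) (np.float64(-0.031), np.float64(0.009), np.float64(0.07)) (np.float64(-0.031), np.float64(0.015), np.float64(0.075)) (np.float64(-0.03), np.float64(-0.006), np.float64(0.07)) 
pad -0.0353824206201277 0.019761265462776328 -0.021879362709358044 0.021168559383500186
```

V apex and knob agree with each other, but my plate-corner reading is about 8 mm off along y. I'll check by overlaying the model on both views.

```bash
cat > ov.py <<'E'
from h import *
import pickle
def draw(s,seat,ang,crop,k,name):
    y=np.array([np.cos(ang),np.sin(ang)]); x=np.array([y[1],-y[0]]); o=np.array(seat)+.085*y
    x0,y0,x1,y1=crop
    im=cv2.resize(s["frame"][y0:y1,x0:x1,::-1],None,fx=k,fy=k)
    def P(X,Y,z):
        p=proj(s,np.array([*(o+X*x+Y*y),z])); return (int((p[0]-x0+.5)*k),int((p[1]-y0+.5)*k))
    def poly(L,c,cl=True): cv2.polylines(im,[np.array([P(*a) for a in L])],cl,c,1)
    poly([(a,b,.008) for a,b in((-.055,-.15),(.055,-.15),(.055,.15),(-.055,.15))],(0,0,255))
    poly([(a,b+.085,.062) for a,b in((-.045,-.045),(.045,-.045),(.045,.045),(-.045,.045))],(0,255,0))
    for r,z,c in((.016,.116,(255,0,0)),(.032,.08,(255,255,0))):
        poly([(r*np.cos(t),.085+r*np.sin(t),z) for t in np.linspace(0,6.28,40)],c)
    a=-.085-.0431
    poly([(-.04,a+.04,.082),(0,a,.082),(.04,a+.04,.082)],(0,255,255),False)
    poly([(-.04,a+.04,.008),(0,a,.008),(.04,a+.04,.008)],(0,160,160),False)
    cv2.imwrite("pics/"+name+".png",im)
E
python3 - <<'E'
from ov import *
T=pickle.load(open("top0.pkl","rb"));S=pickle.load(open("side0.pkl","rb"))
draw(T,(.5455,-.031),np.radians(84.9),(205,165,325,225),6.5,"ovT0")
draw(S,(.5455,-.031),np.radians(84.9),(235,140,350,255),5,"ovS0")
E
```

```text
(no output)
```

View pics/ovT0.png

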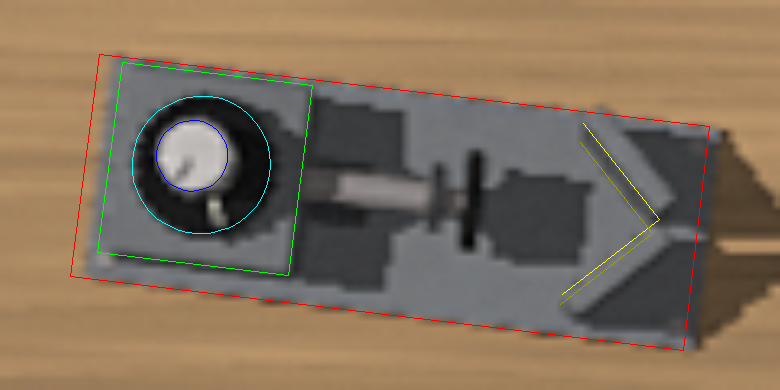

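View pics/ovS0.png

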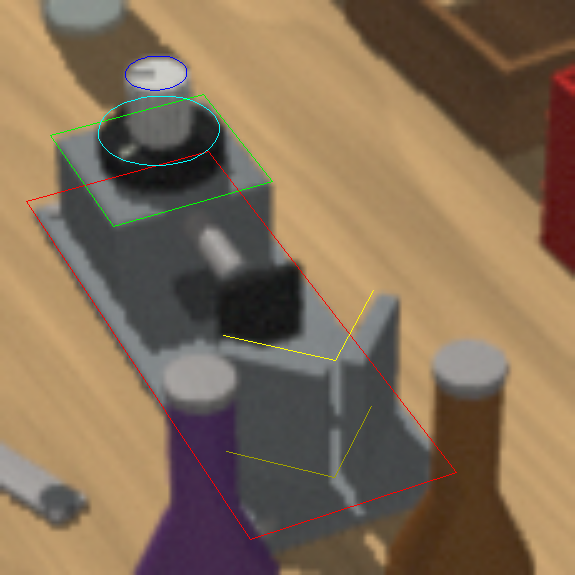

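The overlay confirms it: knob top and V fit the model in both views. Only the plate outline is shifted by a few mm, so I use knob and V. Seat is about (0.5445, -0.0308), knob axis (0.560, 0.1385), bottle (0.493, -0.250).

```bash
cat >> h.py <<'E'
def need(target,yaw=None):
    s=get_state(); R=Rot.from_quat(s["tool_rot"]); d=R.inv().apply(np.array(target)-s["tool_pos"])
    x=R.apply([1,0,0]); th=np.arctan2(x[1],x[0])
    print("t",round(s["time"],2),"pos",s["tool_pos"].round(4),"yaw",round(np.degrees(th),1),"tilt",R.apply([0,0,1]).round(3),"d tool",d.round(4), "wz for yaw", None if yaw is None else round(-(np.radians(yaw)-th),3))
    print("q",s["joint_positions"].round(2),"F",s["ft_force"].round(2),"M",s["moment"].round(3),"gap",round(s["finger_gap"],4))
E
python3 - <<'E'
from h import *
import pickle
W=cloud(pickle.load(open("top0.pkl","rb")))
for y in np.arange(-.3,.71,.1):
    r=[]
    for x in np.arange(.1,.71,.1):
        m=(abs(W[...,0]-x)<.05)&(abs(W[...,1]-y)<.05); r.append(round(float(np.nanmax(W[...,2][m])),2) if m.any() else None)
    print(round(y,1),r)
need((.493,-.25,.30),-27)
E
```

```text
-0.3 [0.01, 0.01, 0.23, 0.23, 0.24, 0.16, 0.16]
-0.2 [0.01, 0.01, 0.01, 0.23, 0.23, 0.16, 0.16]
-0.1 [0.32, 0.01, 0.01, 0.01, 0.09, 0.09, 0.12]
0.0 [0.56, 0.01, 0.01, 0.01, 0.09, 0.09, 0.11]
0.1 [0.72, 0.01, 0.01, 0.01, 0.12, 0.12, 0.01]
0.2 [0.73, 0.79, 0.01, 0.01, 0.09, 0.12, 0.01]
0.3 [0.75, 0.77, 0.01, 0.01, 0.01, 0.1, 0.01]
0.4 [0.73, 0.74, 0.67, 0.09, 0.09, 0.1, 0.11]
0.5 [0.01, 0.5, 0.66, 0.19, 0.19, 0.05, 0.2]
0.6 [0.01, 0.44, 0.51, 0.19, 0.18, 0.2, 0.23]
0.7 [0.01, 0.01, 0.35, 0.19, 0.18, 0.03, 0.2]
t 0.1 pos [0.2563 0.5696 0.2409] yaw 65.8 tilt [-0.    -0.001 -1.   ] d tool [-0.6504  0.5521 -0.0581] wz for yaw 1.619
q [-1.22  0.41 -0.01  1.6   0.01  1.13 -0.08] F [0.3  0.56 0.04] M [ 0.058  0.049 -0.025] gap 0.0881
```

>>> carry_out(plan="0 0 -0.035 0 0 0 0; 0 0.02 -0.035 0 0 0.03 0; 0 0.05 0 0 0 0.085 0; 0 0.05 0 0 0 0.085 0; 0 0.05 0 0 0 0.085 0")

```text
time: 0.72
tool_pos: [0.4043, 0.4841, 0.3112]
tool_rot: [0.909, 0.417, -0.0, 0.0]
ft_force: [-0.2, 0.8, -0.4]
finger_gap: 0.0878
```

>>> carry_out(plan="0 0.05 0 0 0 0.085 0; 0 0.05 0 0 0 0.085 0; 0 0.05 0 0 0 0.085 0; 0 0.05 0 0 0 0.085 0; 0 0.05 0 0 0 0.085 0")

```text
time: 1.35
tool_pos: [0.5625, 0.2927, 0.3111]
tool_rot: [0.976, 0.216, -0.0, 0.0]
ft_force: [-0.1, 1.1, 0.3]
finger_gap: 0.0876
```

>>> carry_out(plan="0 0.05 0 0 0 0.085 0; 0 0.05 0 0 0 0.085 0; 0 0.05 0 0 0 0.085 0; 0 0.05 0 0 0 0.085 0; 0 0.05 0 0 0 0.085 0")

```text
time: 1.98
tool_pos: [0.6275, 0.0532, 0.3111]
tool_rot: [1.0, 0.005, -0.0, 0.0]
ft_force: [-0.4, 0.4, -0.6]
finger_gap: 0.088
```

```bash
python3 -c "
from h import *
need((.493,-.25,.30),-27)"
```

```text
t 1.98 pos [0.6275 0.0532 0.3111] yaw 0.6 tilt [-0.001 -0.    -1.   ] d tool [-0.1376  0.3018  0.0113] wz for yaw 0.481
q [-0.47  0.39  0.43  1.51 -0.17  1.28 -0.01] F [-0.36  0.4  -0.56] M [-0.083  0.055  0.012] gap 0.088
```

>>> carry_out(plan="-0.02 0.05 0 0 0 0.085 0; -0.02 0.05 0 0 0 0.085 0; -0.02 0.05 0 0 0 0.085 0; -0.02 0.05 0 0 0 0.085 0; -0.01 0.05 0 0 0 0.085 0")

```text
time: 2.6
tool_pos: [0.4986, -0.1793, 0.3115]
tool_rot: [0.979, -0.206, -0.0, -0.0]
ft_force: [0.4, -0.8, 0.2]
finger_gap: 0.0879
```

```bash
python3 -c "
from h import *
need((.493,-.25,.31),-27)"
```

```text
t 2.6 pos [ 0.4986 -0.1793  0.3115] yaw -23.8 tilt [-0.  0. -1.] d tool [0.0234 0.0669 0.0015] wz for yaw 0.056
q [-0.26  0.21  0.62  1.76 -0.13  1.22 -0.03] F [ 0.37 -0.81  0.17] M [-0.05   0.053 -0.053] gap 0.0879
```

>>> carry_out(plan="0.0117 0.0335 0 0 0 0 0; 0.0117 0.0335 0 0 0 0 0; 0 0 0 0 0 0 0")

```text
time: 2.98
tool_pos: [0.4935, -0.2516, 0.3115]
tool_rot: [0.978, -0.207, -0.0, 0.001]
ft_force: [-0.2, 0.2, -0.6]
finger_gap: 0.0877
```

```bash
python3 - <<'E'
from h import *
need((.493,-.2502,.195))
s=snapshot("top"); save(s,"top1"); s=snapshot("side"); save(s,"side1")
E
```

```text
t 2.98 pos [ 0.4935 -0.2516  0.3115] yaw -23.9 tilt [-0.001 -0.001 -1.   ] d tool [-0.001  -0.0012  0.1165] wz for yaw None
q [-0.14  0.26  0.65  1.71 -0.17  1.23  0.14] F [-0.24  0.18 -0.63] M [-0.002  0.148 -0.039] gap 0.0877
```

View pics/side1.png

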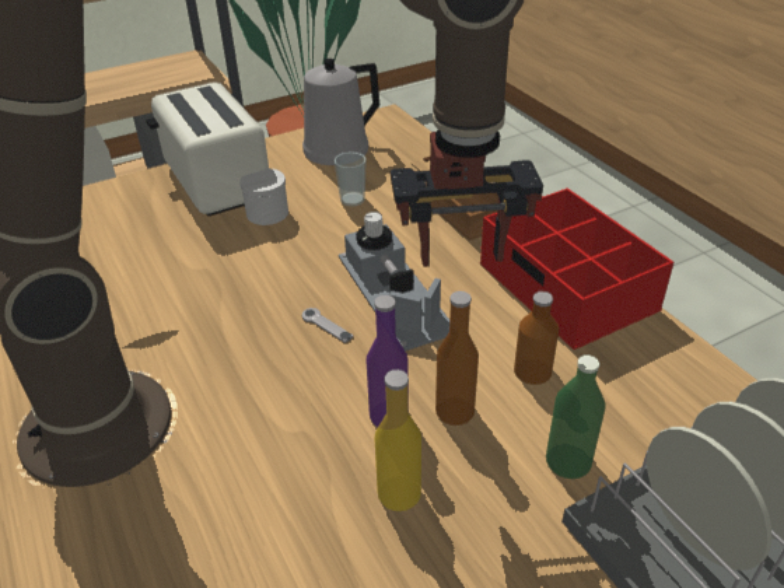

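The gripper hangs centred over the tall brown bottle: the fingers at (425,245) and (500,240) straddle the cap at (460,299), and the look-alikes are clear. Next I descend and close.

>>> carry_out(plan="-0.001 -0.001 0.04 0 0 0 0; 0 0 0.04 0 0 0 0; 0 0 0.0365 0 0 0 0; 0 0 0 0 0 0 0.5; 0 0 0 0 0 0 0.6")

```text
time: 3.7
tool_pos: [0.495, -0.2471, 0.1963]
tool_rot: [0.979, -0.204, 0.001, 0.0]
ft_force: [0.4, -0.0, 0.9]
finger_gap: 0.0712
```

>>> carry_out(plan="0 0 0 0 0 0 0.8; 0 0 0 0 0 0 1; 0 0 0 0 0 0 1; 0 0 0 0 0 0 1; 0 0 0 0 0 0 1")

```text
time: 4.32
tool_pos: [0.4943, -0.2476, 0.1953]
tool_rot: [0.979, -0.205, 0.0, 0.0]
ft_force: [0.9, 0.9, 1.1]
finger_gap: 0.0286
```

```bash
python3 - <<'E'
from h import *
need((.545,-.0258,.26))
s=snapshot("side"); save(s,"side2")
E
```

```text
t 4.33 pos [ 0.4943 -0.2476  0.1953] yaw -23.6 tilt [ 0. -0. -1.] d tool [-0.0424 -0.2235 -0.0647] wz for yaw None
q [-0.1   0.37  0.61  1.86 -0.25  0.99  0.21] F [0.88 0.92 1.07] M [-0.139 -0.024 -0.032] gap 0.0286
```

View pics/side2.png

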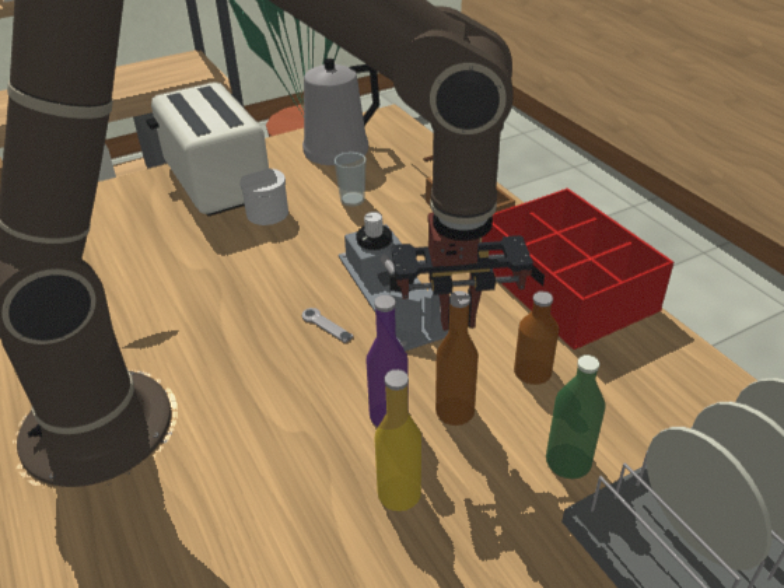

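The fingers have the neck (gap 28.6 mm, cap at (460,299) between them). Lifting next.

>>> carry_out(plan="0 0 -0.01 0 0 0 1; 0 0 -0.03 0 0 0 1; 0 0 -0.04 0 0 0 1; 0 0 -0.04 0 0 0 1; 0 0 0 0 0 0 1")

```text
time: 5.0
tool_pos: [0.4951, -0.2483, 0.3181]
tool_rot: [0.979, -0.205, 0.003, 0.0]
ft_force: [-0.1, -0.0, -3.2]
finger_gap: 0.0282
```

```bash
python3 - <<'E'
from h import *
need((.545,-.0258,.315))
s=snapshot("side"); save(s,"side3")
E
```

```text
t 5.0 pos [ 0.4951 -0.2483  0.3181] yaw -23.6 tilt [ 0.005 -0.001 -1.   ] d tool [-0.0435 -0.2239  0.0031] wz for yaw None
q [-0.15  0.25  0.66  1.7  -0.16  1.24  0.13] F [-0.12 -0.03 -3.23] M [-0.068  0.024 -0.031] gap 0.0282
```

View pics/side3.png

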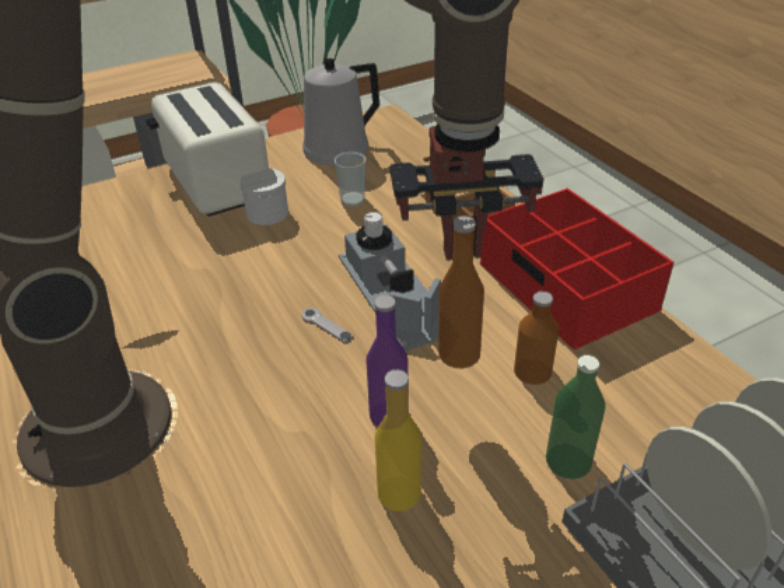

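The bottle is lifted and hangs between the fingers nearly upright (cap (465,224), foot (460,355)). Its weight reads 3.2 N. Next I carry it to above the V.

>>> carry_out(plan="-0.0075 -0.035 0 0 0 0 1; -0.009 -0.05 0 0 0 0 1; -0.009 -0.05 0 0 0 0 1; -0.009 -0.05 0 0 0 0 1; -0.0075 -0.0355 0 0 0 0 1")

```text
time: 5.68
tool_pos: [0.5433, -0.0258, 0.3131]
tool_rot: [0.979, -0.204, -0.002, 0.0]
ft_force: [1.3, -0.2, -3.8]
finger_gap: 0.0284
```

>>> carry_out(plan="0 0 0 0 0 0 1; 0 0 0 0 0 0 1; 0 0 0 0 0 0 1")

```text
time: 6.05
tool_pos: [0.5434, -0.0304, 0.3146]
tool_rot: [0.979, -0.206, -0.0, 0.001]
ft_force: [0.7, -0.6, -2.3]
finger_gap: 0.0286
```

```bash
cat > bot.py <<'E'
from h import *
from scipy.optimize import least_squares
def slices(s,c,z0,tiltfit=True):
    W=cloud(s).reshape(-1,3); W=W[~np.isnan(W[:,0])]
    # z0 = foot height; fit body axis in slices
    for lo,hi,r in((.085 if z0<.02 else z0+.01,z0+.065,.0305),(z0+.06 if z0>.02 else z0+.09,z0+.115,.0305)):
        P=W[(W[:,2]>lo)&(W[:,2]<hi)&(np.hypot(W[:,0]-c[0],W[:,1]-c[1])<.045)]
        if len(P)<15: print("few",len(P)); continue
        f=least_squares(lambda p:np.hypot(P[:,0]-p[0],P[:,1]-p[1])-r,c,loss="soft_l1",f_scale=.002)
        print("slice",round(lo,3),round(hi,3),len(P),f.x.round(4),"rms",round(float(np.sqrt(np.mean(f.fun**2))),4))
E
python3 - <<'E'
from bot import *
need((.545,-.0258,.215))
for n in("side","top"):
    s=snapshot(n); save(s,n+"4"); print(n); slices(s,(.545,-.0258),.115)
E
```

```text
t 6.05 pos [ 0.5434 -0.0304  0.3146] yaw -23.7 tilt [-0.001 -0.001 -1.   ] d tool [-0.0003 -0.0049  0.0996] wz for yaw None
q [-0.48  0.23  0.54  1.72 -0.12  1.23 -0.32] F [ 0.65 -0.55 -2.33] M [-0.149  0.105 -0.016] gap 0.0286
side
slice 0.125 0.18 331 [ 0.5396 -0.0389] rms 0.0013
slice 0.175 0.23 450 [ 0.5399 -0.0383] rms 0.0012
top
few 0
few 0
```

View pics/side4.png

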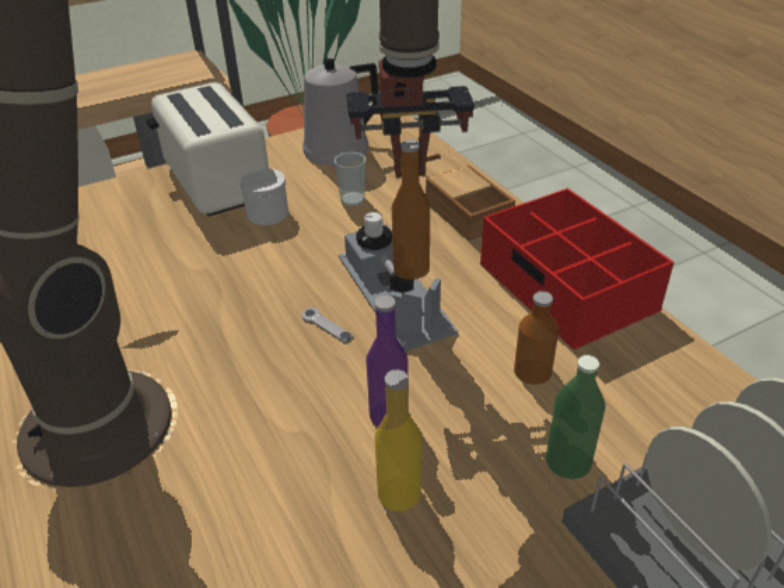

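View pics/top4.png

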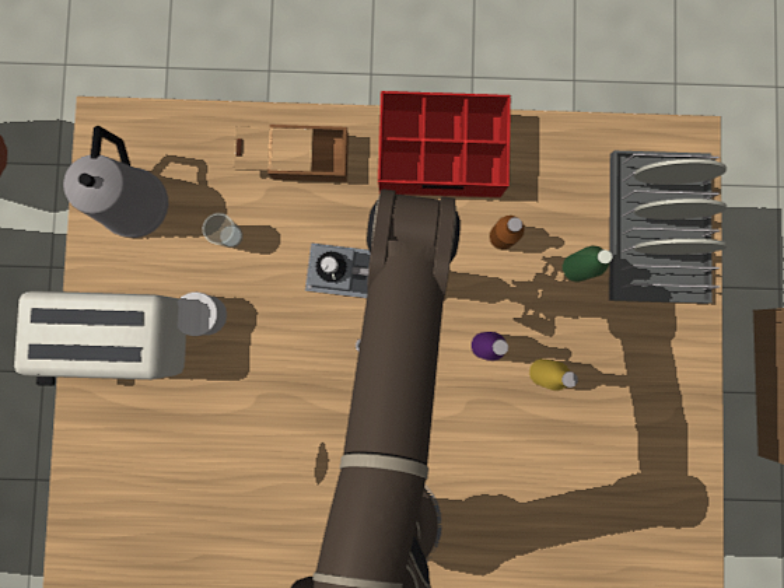

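The bottle hangs upright over the V. The side depth says (0.540,-0.039), but depth may be biased, so I'll check with silhouette overlays.

```bash
cat > bo.py <<'E'
from ov import *
from scipy.spatial import ConvexHull
def outline(s,c,z0):
    t=np.linspace(0,2*np.pi,60); L=[]
    def hull(pts):
        q=np.array([proj(s,p) for p in pts]); return q[ConvexHull(q).vertices]
    ring=lambda r,z:[np.array([c[0]+r*np.cos(a),c[1]+r*np.sin(a),z0+z]) for a in t]
    return [hull(ring(.0305,0)+ring(.0305,.122)),hull(ring(.0135,.17)+ring(.0135,.223)),hull(ring(.0145,.223)+ring(.0145,.230))]
def bdraw(s,c,z0,crop,k,name):
    x0,y0,x1,y1=crop
    im=cv2.resize(s["frame"][y0:y1,x0:x1,::-1],None,fx=k,fy=k)
    for q in outline(s,c,z0): cv2.polylines(im,[((q-[x0-.5,y0-.5])*k).astype(int)],True,(0,255,0),1)
    cv2.imwrite("pics/"+name+".png",im)
E
python3 - <<'E'
from bo import *
S=pickle.load(open("side0.pkl","rb"));T=pickle.load(open("top0.pkl","rb"))
for nm,y in(("a",-.2502),("b",-.2533)):
    bdraw(S,(.493,y),0,(295,200,360,310),5,"bs"+nm); bdraw(T,(.493,y),0,(340,195,400,240),7,"bt"+nm)
A=[cv2.imread(f"pics/bs{n}.png") for n in "ab"]; cv2.imwrite("pics/bs.png",np.hstack(A))
A=[cv2.imread(f"pics/bt{n}.png") for n in "ab"]; cv2.imwrite("pics/bt.png",np.vstack(A)[:600])
E
```

```text
(no output)
```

View pics/bs.png

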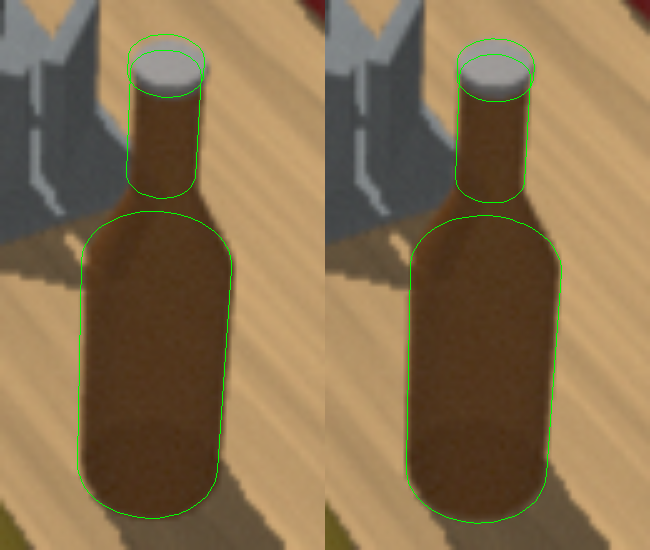

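View pics/bt.png

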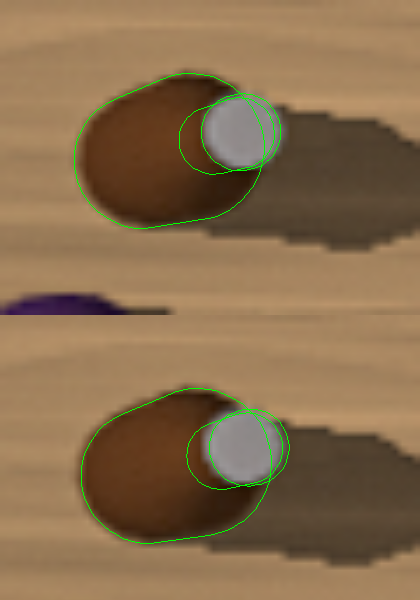

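```bash
cat > fit.py <<'E'
from bo import *
from scipy.optimize import minimize
def fitb(s,c0,z0,parts=(0,)):
    f=s["frame"]; hsv=cv2.cvtColor(f,cv2.COLOR_RGB2HSV).astype(int)
    W=cloud(s)
    near=(np.hypot(W[...,0]-c0[0],W[...,1]-c0[1])<.06)&(W[...,2]>z0-.005)
    m=((hsv[...,1]>125)&(hsv[...,2]<125)&near).astype(np.uint8)
    mm=cv2.resize(m.astype(np.float32),None,fx=4,fy=4,interpolation=cv2.INTER_LINEAR)
    def cost(p):
        im=np.zeros_like(mm); tot=0
        q=[outline(s,p,z0)[i] for i in parts]
        for h in q: cv2.fillPoly(im,[np.round((h+.5)*4*16).astype(np.int32)],1,shift=4)
        # compare only in body z band: penalise mask mismatch inside dilated region
        reg=cv2.dilate(im0,np.ones((41,41)))
        return float((abs(im-mm)*reg*band).sum())
    im0=np.zeros_like(mm)
    for h in [outline(s,c0,z0)[i] for i in parts]: cv2.fillPoly(im0,[np.round((h+.5)*4*16).astype(np.int32)],1,shift=4)
    # exclude shoulder rows
    pc=proj(s,np.array([*c0,z0+.122])); band=np.zeros_like(mm); band[int(pc[1]*4)+20:]=1
    r=minimize(cost,c0,method="Nelder-Mead",options=dict(initial_simplex=np.array(c0)+np.array([[0,0],[.006,0],[0,.006]]),xatol=1e-4,fatol=1))
    return r.x,r.fun,im0.sum()
E
python3 - <<'E'
from fit import *
S=pickle.load(open("side0.pkl","rb"))
print(fitb(S,(.493,-.251),0))
s=snapshot("side"); pickle.dump(s,open("side4.pkl","wb"))
x=fitb(s,(.541,-.036),.1193); print(x)
bdraw(s,x[0],.1193,(260,90,325,205),5,"b4a"); draw(s,(.5455,-.031),np.radians(84.9),(235,140,350,255),5,"ovS4")
cv2.imwrite("pics/b4.png",np.hstack([cv2.imread("pics/b4a.png"),np.pad(cv2.imread("pics/ovS4.png"),((0,0),(0,0),(0,0)))[:575,:470]]))
need((0.545,-.0258,.3))
E
```

```text
(array([ 0.49424559, -0.25063194]), np.float64(806.5625), np.float32(26835.0))
(array([ 0.54843876, -0.02141809]), np.float64(865.40625), np.float32(24409.0))
t 6.2 pos [ 0.5439 -0.0295  0.3151] yaw -23.7 tilt [ 0.  0. -1.] d tool [-0.0005 -0.0039  0.0151] wz for yaw None
q [-0.48  0.23  0.54  1.72 -0.12  1.23 -0.32] F [-0.42  0.99 -2.67] M [0.049 0.03  0.006] gap 0.0284
```

View pics/b4.png

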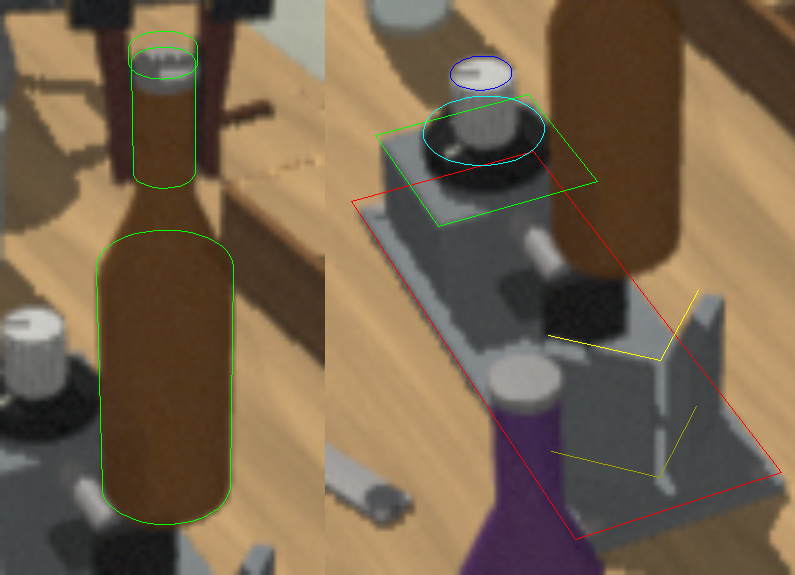

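```bash
cat > ax.py <<'E'
from bo import *
from scipy.optimize import least_squares
def axfit(s,c0,zlo,zhi,r=.0305):
    "cylinder axis fit on body: xy at zmid and slopes"
    W=cloud(s); hsv=cv2.cvtColor(s["frame"],cv2.COLOR_RGB2HSV).astype(int)
    brown=(hsv[...,1]>125)&(hsv[...,2]<140)
    P=W[brown&(W[...,2]>zlo)&(W[...,2]<zhi)&(np.hypot(W[...,0]-c0[0],W[...,1]-c0[1])<.045)]
    zm=(zlo+zhi)/2
    def res(p):
        dz=P[:,2]-zm; return np.hypot(P[:,0]-p[0]-p[2]*dz,P[:,1]-p[1]-p[3]*dz)-p[4]
    f=least_squares(res,[*c0,0,0,r],loss="soft_l1",f_scale=.001)
    f2=least_squares(lambda p:res([*p,r]),[*c0,0,0],loss="soft_l1",f_scale=.001)
    return len(P),f.x.round(4),f2.x.round(4)
E
python3 - <<'E'
from ax import *
S=pickle.load(open("side0.pkl","rb")); print(axfit(S,(.493,-.251),.015,.115))
s=pickle.load(open("side4.pkl","rb")); print(axfit(s,(.541,-.036),.135,.23))
for q,c in((S,(.493,-.251)),(s,(.541,-.036))):
    W=cloud(q); m=(np.hypot(W[...,0]-c[0],W[...,1]-c[1])<.05); 
    h=cv2.cvtColor(q["frame"],cv2.COLOR_RGB2HSV); br=m&(h[...,1]>125)&(h[...,2]<125)
    z=W[br][:,2]; z=z[z>(.003 if q is S else .09)]; print("brown z",np.percentile(z,[0.2,1,99.8]))
E
```

```text
(939, array([ 0.4926, -0.2533,  0.004 ,  0.001 ,  0.0301]), array([ 0.4928, -0.253 ,  0.0037,  0.0012]))
(856, array([ 0.5446, -0.0282, -0.0261, -0.0444,  0.0301]), array([ 0.5448, -0.0279, -0.0267, -0.044 ]))
brown z [0.00397918 0.00596838 0.2215248 ]
brown z [0.12186003 0.12497074 0.46747065]
```

The bottle swings a little about the jaw axis. I'll let it settle and look again.

>>> carry_out(plan="0 0 0 0 0 0 1; 0 0 0 0 0 0 1; 0 0 0 0 0 0 1; 0 0 0 0 0 0 1; 0 0 0 0 0 0 1")

```text
time: 6.82
tool_pos: [0.544, -0.0285, 0.3151]
tool_rot: [0.979, -0.204, -0.0, 0.0]
ft_force: [0.6, -0.4, -4.0]
finger_gap: 0.0284
```

```bash
python3 - <<'E'
from ax import *
for i in range(3):
    s=snapshot("side"); print(axfit(s,(.542,-.034),.135,.23)); need((.545,-.0258,.3))
E
```

```text
(887, array([ 0.5426, -0.0323, -0.0082, -0.0111,  0.0299]), array([ 0.543 , -0.0316, -0.0088, -0.0107]))
t 6.88 pos [ 0.544  -0.0286  0.3151] yaw -23.6 tilt [-0. -0. -1.] d tool [-0.0002 -0.003   0.0151] wz for yaw None
q [-0.48  0.23  0.54  1.72 -0.12  1.23 -0.32] F [ 0.16 -0.69 -2.86] M [-0.099  0.11  -0.031] gap 0.0283
(881, array([ 0.5425, -0.0322, -0.0097, -0.0143,  0.0298]), array([ 0.5429, -0.0314, -0.0108, -0.0135]))
t 6.92 pos [ 0.544  -0.0286  0.3151] yaw -23.6 tilt [-0. -0. -1.] d tool [-0.0002 -0.0029  0.0151] wz for yaw None
q [-0.48  0.23  0.54  1.72 -0.12  1.23 -0.32] F [-0.15  0.55 -2.9 ] M [-0.035  0.096 -0.011] gap 0.0284
(883, array([ 0.5429, -0.0313, -0.0097, -0.0194,  0.0299]), array([ 0.5432, -0.0307, -0.0101, -0.0191]))
t 6.97 pos [ 0.544  -0.0286  0.3151] yaw -23.6 tilt [ 0.  0. -1.] d tool [-0.0002 -0.0029  0.0151] wz for yaw None
q [-0.48  0.23  0.54  1.72 -0.12  1.23 -0.32] F [-0.35 -0.31 -2.56] M [-0.015  0.068 -0.018] gap 0.0284
```

>>> carry_out(plan="0 0 0 0 0 0 1; 0 0 0 0 0 0 1; 0 0 0 0 0 0 1; 0 0 0 0 0 0 1")

```text
time: 7.48
tool_pos: [0.544, -0.0286, 0.3151]
tool_rot: [0.979, -0.205, -0.0, -0.0]
ft_force: [0.1, 0.8, -2.9]
finger_gap: 0.0286
```

```bash
python3 - <<'E'
from ax import *
for i in range(3):
    s=snapshot("side"); print(axfit(s,(.542,-.034),.135,.23)); need((.545,-.0258,.3))
E
```

```text
(874, array([ 0.5432, -0.0306, -0.0132, -0.0188,  0.0301]), array([ 0.5435, -0.0301, -0.0138, -0.0183]))
t 7.53 pos [ 0.544  -0.0286  0.3151] yaw -23.6 tilt [-0.  0. -1.] d tool [-0.0002 -0.003   0.0151] wz for yaw None
q [-0.48  0.23  0.54  1.72 -0.12  1.23 -0.32] F [-0.11 -0.3  -3.63] M [-0.044  0.066 -0.072] gap 0.0281
(878, array([ 0.5432, -0.0307, -0.0105, -0.0154,  0.0301]), array([ 0.5434, -0.0302, -0.0114, -0.0149]))
t 7.58 pos [ 0.544  -0.0286  0.3151] yaw -23.6 tilt [-0.  0. -1.] d tool [-0.0002 -0.003   0.0151] wz for yaw None
q [-0.48  0.23  0.54  1.72 -0.12  1.23 -0.32] F [-0.02  0.28 -2.97] M [-0.075  0.095  0.024] gap 0.028
(866, array([ 0.543 , -0.0311, -0.0129, -0.0198,  0.0299]), array([ 0.5434, -0.0305, -0.0131, -0.0196]))
t 7.62 pos [ 0.544  -0.0286  0.3151] yaw -23.6 tilt [-0.  0. -1.] d tool [-0.0002 -0.0029  0.0151] wz for yaw None
q [-0.48  0.23  0.54  1.72 -0.12  1.23 -0.32] F [ 0.95  0.4  -3.28] M [-0.071  0.069 -0.01 ] gap 0.0279
```

>>> carry_out(plan="-0.0005 -0.0026 0.005 -0.012 0 0 1; -0.0005 -0.0026 0.01 -0.012 0 0 1; 0 0 0.005 0 0 0 1; 0 0 0 0 0 0 1; 0 0 0 0 0 0 1")

```text
time: 8.25
tool_pos: [0.5452, -0.0239, 0.2953]
tool_rot: [0.979, -0.205, -0.002, 0.012]
ft_force: [-0.7, -0.1, -2.8]
finger_gap: 0.0284
```

>>> carry_out(plan="0 0 0 0 0 0 1; 0 0 0 0 0 0 1; 0 0 0 0 0 0 1; 0 0 0 0 0 0 1; 0 0 0 0 0 0 1")

```text
time: 8.88
tool_pos: [0.5451, -0.0236, 0.2951]
tool_rot: [0.979, -0.204, -0.002, 0.012]
ft_force: [0.2, 0.1, -3.0]
finger_gap: 0.0283
```

```bash
python3 - <<'E'
from ax import *
for i in range(3):
    s=snapshot("side"); print(axfit(s,(.542,-.034),.115,.21))
need((.545,-.0258,.2035))
E
```

```text
(869, array([ 5.433e-01, -2.810e-02, -3.900e-03, -1.000e-04,  2.990e-02]), array([ 0.5437, -0.0274, -0.0029, -0.0007]))
(863, array([ 0.5434, -0.0278, -0.0032, -0.0063,  0.0301]), array([ 0.5436, -0.0274, -0.0021, -0.0068]))
(865, array([ 0.5433, -0.028 , -0.0046, -0.0055,  0.0301]), array([ 0.5436, -0.0276, -0.0036, -0.0059]))
t 9.03 pos [ 0.5451 -0.0237  0.2951] yaw -23.6 tilt [-0.01  -0.022 -1.   ] d tool [ 0.0008 -0.0002  0.0916] wz for yaw None
q [-0.49  0.25  0.53  1.74 -0.11  1.2  -0.34] F [ 0.76  0.5  -2.97] M [0.005 0.063 0.04 ] gap 0.0285
```

The axis is upright to 0.5° and sits at (0.545,-0.025), on target. Lowering now.

>>> carry_out(plan="0 -0.0003 0.015 0 0 0 1; 0 -0.0004 0.025 0 0 0 1; 0 -0.0004 0.025 0 0 0 1; 0 -0.0002 0.015 0 0 0 1; 0 0 0.003 0 0 0 1")

```text
time: 9.65
tool_pos: [0.5442, -0.0243, 0.2109]
tool_rot: [0.979, -0.205, -0.003, 0.012]
ft_force: [0.7, 0.3, -2.5]
finger_gap: 0.0283
```

```bash
python3 - <<'E'
from ax import *
s=snapshot("side"); pickle.dump(s,open("side5.pkl","wb"));save(s,"side5"); print(axfit(s,(.542,-.034),.085,.13))
need((.545,-.0258,.2035))
bdraw(s,(.545,-.0258),.0165,(260,120,325,235),5,"b5a")
E
```

```text
(375, array([ 0.5421, -0.0287, -0.003 , -0.0036,  0.0301]), array([ 0.5424, -0.0282, -0.0037, -0.0038]))
t 9.7 pos [ 0.5446 -0.0243  0.2114] yaw -23.6 tilt [-0.011 -0.022 -1.   ] d tool [0.001  0.001  0.0079] wz for yaw None
q [-0.46  0.33  0.52  1.85 -0.16  1.02 -0.3 ] F [-0.78  0.16 -3.05] M [0.019 0.063 0.018] gap 0.0281
```

View pics/side5.png

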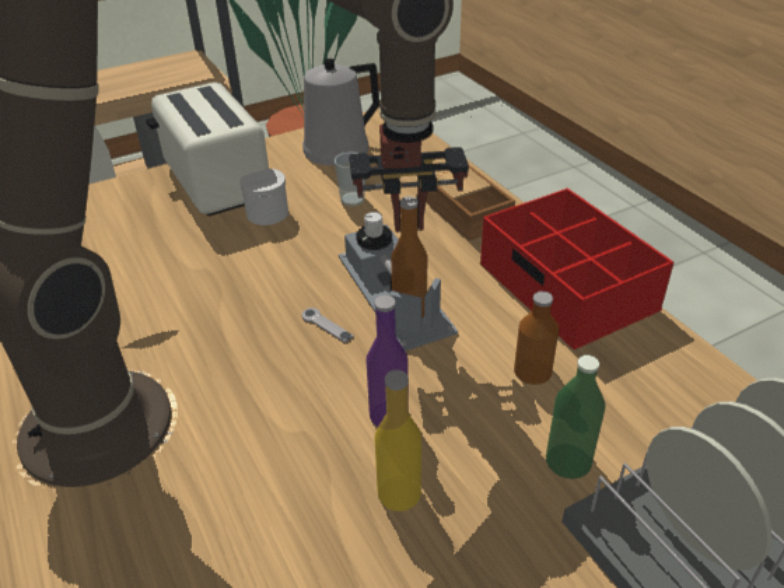

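View pics/b5a.png

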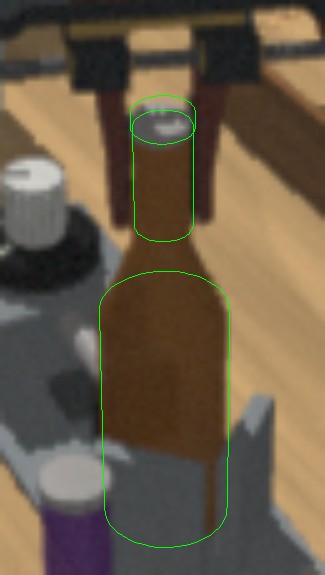

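The bottle has gone down between V and pad. The overlay of the planned pose matches and there is no side force. Now the last few mm, feeling for the plate.

>>> carry_out(plan="0.0005 0 0.003 0 0 0 1; 0 0 0.0025 0 0 0 1; 0 0 0.001 0 0 0 1; 0 0 0 0 0 0 1")

```text
time: 10.2
tool_pos: [0.5452, -0.0246, 0.2057]
tool_rot: [0.979, -0.205, -0.002, 0.012]
ft_force: [-0.3, 0.5, -2.6]
finger_gap: 0.0278
```

>>> carry_out(plan="0 0 0.001 0 0 0 1; 0 0 0 0 0 0 1")

```text
time: 10.45
tool_pos: [0.5452, -0.0246, 0.2046]
tool_rot: [0.979, -0.205, -0.002, 0.012]
ft_force: [-0.4, -0.3, -2.6]
finger_gap: 0.0284
```

>>> carry_out(plan="0 0 0.001 0 0 0 1; 0 0 0 0 0 0 1")

```text
time: 10.7
tool_pos: [0.5451, -0.0246, 0.2035]
tool_rot: [0.979, -0.205, -0.003, 0.012]
ft_force: [-0.6, -0.1, -3.0]
finger_gap: 0.0287
```

```bash
python3 - <<'E'
from ax import *
need((.545,-.0258,.2035))
E
```

```text
t 10.7 pos [ 0.5451 -0.0246  0.2035] yaw -23.6 tilt [-0.01  -0.022 -1.   ] d tool [0.0004 0.0011 0.    ] wz for yaw None
q [-0.46  0.34  0.51  1.86 -0.17  1.   -0.29] F [-0.65 -0.09 -2.98] M [-0.003  0.031  0.01 ] gap 0.0287
```

>>> carry_out(plan="0 0 0.001 0 0 0 1; 0 0 0 0 0 0 1")

```text
time: 10.95
tool_pos: [0.5457, -0.0246, 0.2032]
tool_rot: [0.979, -0.205, -0.002, 0.011]
ft_force: [-0.3, 0.2, 3.2]
finger_gap: 0.028
```

>>> carry_out(plan="0 0 0.001 0 0 0 1; 0 0 0 0 0 0 1")

```text
time: 11.2
tool_pos: [0.5464, -0.0244, 0.2031]
tool_rot: [0.979, -0.204, -0.001, 0.011]
ft_force: [-1.4, 1.9, 10.5]
finger_gap: 0.0279
```

It stands on the plate (z force up to +10 N). I back off 1 mm to relieve the force, then open.

>>> carry_out(plan="0 0 -0.0012 0 0 0 1; 0 0 0 0 0 0 0.6; 0 0 0 0 0 0 0.4; 0 0 0 0 0 0 0; 0 0 0 0 0 0 0")

```text
time: 11.82
tool_pos: [0.5451, -0.0247, 0.2027]
tool_rot: [0.979, -0.205, -0.003, 0.012]
ft_force: [-0.1, 0.4, -0.2]
finger_gap: 0.062
```

>>> carry_out(plan="0 0 0 0 0 0 0; 0 0 0 0 0 0 0; 0 0 0 0 0 0 0")

```text
time: 12.2
tool_pos: [0.5452, -0.0247, 0.2028]
tool_rot: [0.979, -0.205, -0.002, 0.012]
ft_force: [-0.5, -0.1, -0.2]
finger_gap: 0.0875
```

```bash
python3 - <<'E'
from ax import *
need((.545,-.0258,.30))
s=snapshot("side"); pickle.dump(s,open("side6.pkl","wb"));save(s,"side6"); print(axfit(s,(.542,-.034),.085,.13))
bdraw(s,(.545,-.0258),.008,(260,120,325,235),5,"b6a")
E
```

```text
t 12.2 pos [ 0.5452 -0.0247  0.2028] yaw -23.6 tilt [-0.01  -0.022 -1.   ] d tool [ 0.0003  0.0034 -0.0971] wz for yaw None
q [-0.46  0.34  0.51  1.86 -0.17  1.   -0.29] F [-0.49 -0.12 -0.17] M [-0.054  0.048  0.063] gap 0.0875
(376, array([ 0.5437, -0.0289,  0.01  ,  0.0116,  0.03  ]), array([ 0.544 , -0.0283,  0.0062,  0.014 ]))
```

View pics/b6a.png

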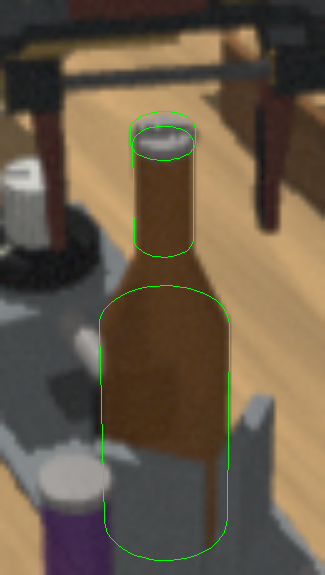

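The released bottle stands upright on the planned outline, inside the V. I retreat upward and level the tool.

>>> carry_out(plan="0 -0.0005 -0.02 0 0 0 0; 0 -0.001 -0.03 0 0 0 0; 0 -0.001 -0.04 0 0 0 0; 0 0 -0.02 0.023 0 0 0; 0 0 0 0 0 0 0")

```text
time: 12.88
tool_pos: [0.5476, -0.0206, 0.3136]
tool_rot: [0.979, -0.205, 0.001, -0.0]
ft_force: [-0.8, 0.0, -0.9]
finger_gap: 0.0875
```

```bash
python3 - <<'E'
from ax import *
need((.560,.1385,.30),20)
s=snapshot("side"); save(s,"side7"); print(axfit(s,(.545,-.025),.085,.13))
E
```

```text
t 12.88 pos [ 0.5476 -0.0206  0.3136] yaw -23.7 tilt [ 0.002  0.    -1.   ] d tool [-0.0526 -0.1507  0.0137] wz for yaw -0.762
q [-0.49  0.23  0.54  1.71 -0.13  1.23 -0.33] F [-0.8   0.03 -0.86] M [-0.107  0.097  0.025] gap 0.0875
(379, array([ 0.5436, -0.0293,  0.0205, -0.0006,  0.0298]), array([ 5.44e-01, -2.86e-02,  2.08e-02, -3.00e-04]))
```

View pics/side7.png

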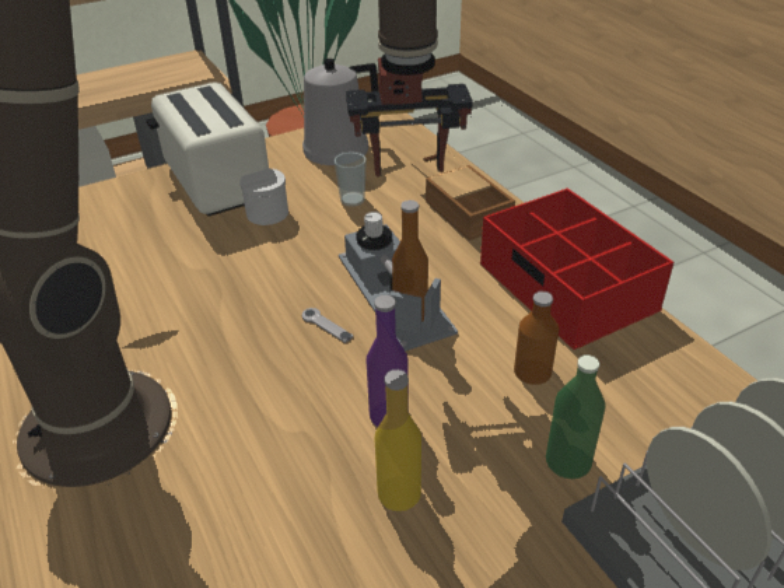

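The bottle stands alone in the vise (cap (410,206)). Moving over to the knob.

>>> carry_out(plan="-0.0131 -0.0376 0 0 0 0 0; -0.0131 -0.0376 0 0 0 0 0; -0.0131 -0.0376 0 0 0 0 0; -0.0131 -0.0376 0 0 0 0 0; 0 0 0 0 0 -0.15 0")

```text
time: 13.55
tool_pos: [0.5582, 0.1429, 0.3098]
tool_rot: [0.992, -0.127, -0.002, 0.001]
ft_force: [-0.2, -1.1, 0.5]
finger_gap: 0.0875
```

>>> carry_out(plan="0 0 0 0 0 -0.15 0; 0 0 0 0 0 -0.15 0; 0 0 0 0 0 -0.15 0; 0 0 0 0 0 -0.15 0; 0 0 0 0 0 0 0")

```text
time: 14.18
tool_pos: [0.5588, 0.1385, 0.3107]
tool_rot: [0.986, 0.168, -0.002, 0.001]
ft_force: [-0.2, 0.2, -0.4]
finger_gap: 0.0874
```

>>> carry_out(plan="0 0 0 0 0 0 0; 0 0 0 0 0 0 0")

```text
time: 14.42
tool_pos: [0.5593, 0.1388, 0.3121]
tool_rot: [0.986, 0.167, -0.001, 0.0]
ft_force: [-0.4, -0.6, -0.3]
finger_gap: 0.0878
```

```bash
python3 - <<'E'
from ax import *
need((.560,.1385,.106),20)
s=snapshot("side"); save(s,"side8")
E
```

```text
t 14.43 pos [0.5593 0.1388 0.3121] yaw 19.3 tilt [-0.001 -0.001 -1.   ] d tool [0.0008 0.0003 0.2061] wz for yaw -0.013
q [-0.59  0.28  0.33  1.64 -0.09  1.24  0.1 ] F [-0.36 -0.58 -0.27] M [-0.076  0.008  0.015] gap 0.0878
```

View pics/side8.png

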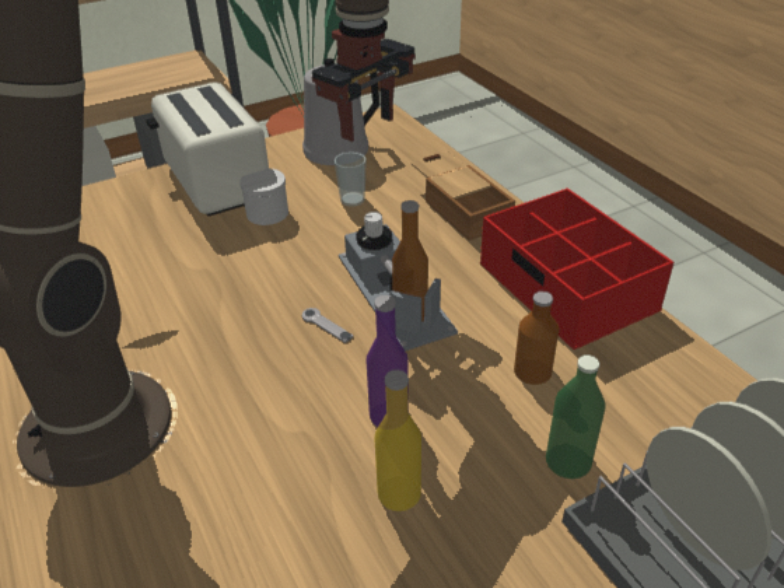

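>>> carry_out(plan="0.0008 0.0003 0.04 0 0 0 0; 0 0 0.05 0 0 0 0; 0 0 0.05 0 0 0 0; 0 0 0.02 0 0 0 0; 0 0 0 0 0 0 0")

```text
time: 15.1
tool_pos: [0.5592, 0.1385, 0.151]
tool_rot: [0.986, 0.168, -0.002, 0.001]
ft_force: [-0.2, -0.2, -0.7]
finger_gap: 0.0882
```

>>> carry_out(plan="0 0 0 0 0 0 0; 0 0 0 0 0 0 0")

```text
time: 15.35
tool_pos: [0.5611, 0.1389, 0.154]
tool_rot: [0.986, 0.168, 0.001, 0.0]
ft_force: [-0.0, 0.7, -0.4]
finger_gap: 0.0879
```

```bash
python3 - <<'E'
from ax import *
need((.560,.1385,.106),20)
s=snapshot("side"); save(s,"side9"); c=s["frame"][80:220,200:340,::-1]; cv2.imwrite("pics/k9.png",cv2.resize(c,None,fx=4,fy=4))
s=snapshot("top"); save(s,"top9")
E
```

```text
t 15.35 pos [0.5611 0.1389 0.154 ] yaw 19.4 tilt [ 0.002  0.    -1.   ] d tool [-0.0012  0.      0.048 ] wz for yaw -0.011
q [-0.56  0.43  0.3   1.83 -0.16  0.91  0.15] F [-0.    0.68 -0.38] M [-0.019 -0.015 -0.032] gap 0.0879
```

View pics/k9.png

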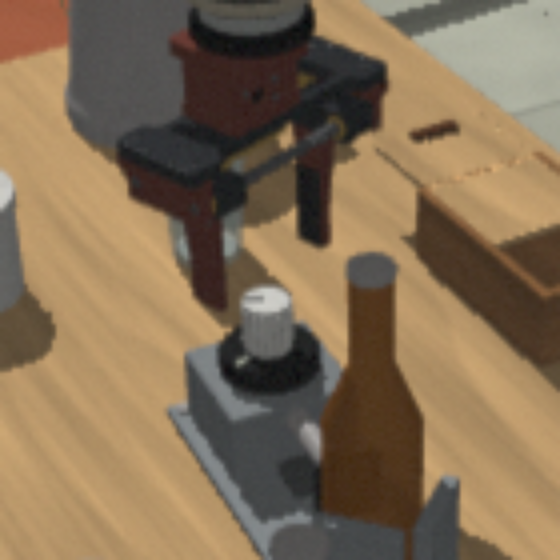

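View pics/top9.png

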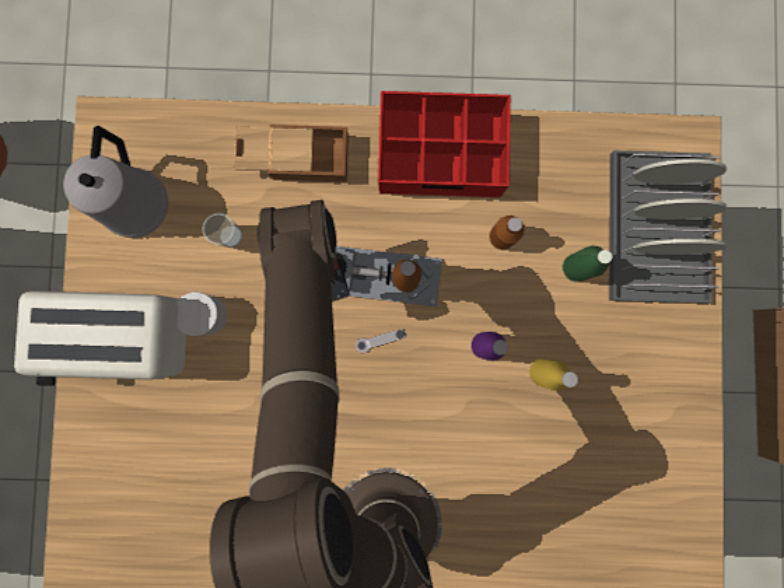

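The gripper is above the knob; in k9 the fingers at (210,300) and (315,240) straddle the axis at (265,~270). The bottle stands between V and pad in the top view at (406,272). I descend and grip above the ring.

>>> carry_out(plan="-0.0008 0 0.02 0 0 0 0; 0 0 0.018 0 0 0 0; 0 0 0.009 0 0 0 0; 0 0 0 0 0 0 0; 0 0 0 0 0 0 0.3")

```text
time: 16.08
tool_pos: [0.5598, 0.1384, 0.106]
tool_rot: [0.986, 0.168, 0.0, 0.0]
ft_force: [-0.1, 0.7, -0.9]
finger_gap: 0.0812
```

```bash
python3 - <<'E'
from ax import *
need((.560,.1385,.106),20)
E
```

```text
t 16.07 pos [0.5598 0.1384 0.106 ] yaw 19.4 tilt [ 0.    -0.001 -1.   ] d tool [ 0.0002 -0.     -0.    ] wz for yaw -0.011
q [-0.54  0.49  0.28  1.86 -0.18  0.81  0.18] F [-0.07  0.67 -0.93] M [-0.075  0.032 -0.004] gap 0.0812
```

>>> carry_out(plan="0 0 0 0 0 0 0.5; 0 0 0 0 0 0 0.7; 0 0 0 0 0 0 0.9; 0 0 0 0 0 0 1; 0 0 0 0 0 0 1")

```text
time: 16.7
tool_pos: [0.5601, 0.1386, 0.1058]
tool_rot: [0.986, 0.168, 0.001, 0.0]
ft_force: [6.4, 1.3, -9.3]
finger_gap: 0.0316
```

>>> carry_out(plan="0 0 0 0 0 0 1; 0 0 0 0 0 0 1; 0 0 0 0 0 0 1")

```text
time: 17.08
tool_pos: [0.5601, 0.1386, 0.1057]
tool_rot: [0.986, 0.168, 0.0, 0.0]
ft_force: [5.5, 1.2, -3.2]
finger_gap: 0.0315
```

```bash
python3 - <<'E'
from ax import *
need((.560,.1385,.106),20)
s=snapshot("side"); save(s,"side10"); c=s["frame"][80:220,200:340,::-1]; cv2.imwrite("pics/k10.png",cv2.resize(c,None,fx=4,fy=4))
pickle.dump(s,open("side10.pkl","wb"))
E
```

```text
t 17.07 pos [0.5601 0.1386 0.1057] yaw 19.4 tilt [ 0.001 -0.001 -1.   ] d tool [-0.0002  0.0001 -0.0003] wz for yaw -0.011
q [-0.54  0.49  0.28  1.86 -0.18  0.81  0.18] F [ 5.53  1.23 -3.23] M [ 0.287 -1.006  0.033] gap 0.0315
```

View pics/k10.png

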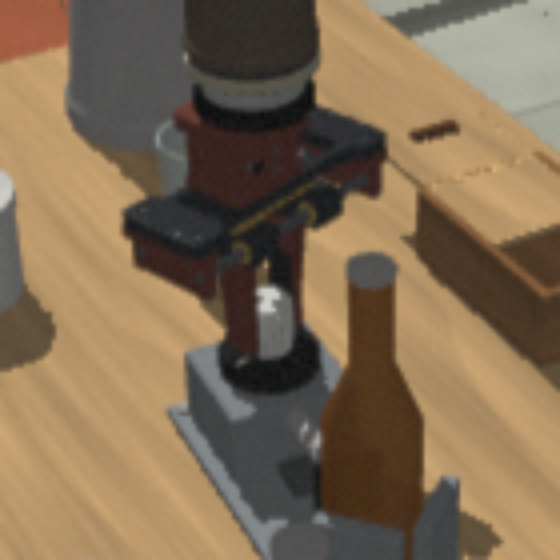

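The knob is gripped (gap 31.5 mm) with fingertips above the ring, and nothing else is touched. I take a moment baseline before turning.

```bash
cat > mz.py <<'E'
from h import *
def mz(n=6):
    M=[];E=[];F=[];
    for i in range(n):
        snapshot("side") ; s=get_state(); M.append(s["moment"]);E.append(s["effort"]); F.append(s["ft_force"])
    R=Rot.from_quat(s["tool_rot"]); x=R.apply([1,0,0]); yaw=np.arctan2(x[1],x[0])
    M=np.array(M);E=np.array(E)
    print("t",round(s["time"],2),"yaw",round(yaw,4),"turned",round(.3386-yaw,4),"Mz",M[:,2].mean().round(4),"sd",M[:,2].std().round(3),"e7",E[:,6].mean().round(4),E[:,6].std().round(4),"F",np.mean(F,0).round(1),"pos",s["tool_pos"].round(4),"gap",round(s["finger_gap"],4),"j7",s["joint_positions"][6].round(3))
E
python3 -c "
from mz import *
mz()"
```

```text
t 17.43 yaw 0.3381 turned 0.0005 Mz 0.0154 sd 0.021 e7 -0.0161 0.0001 F [ 5.4  1.8 -3.5] pos [0.5602 0.1386 0.1057] gap 0.0317 j7 0.175
```

>>> carry_out(plan="0.0004 0.0001 0 0 0 0.03 1; 0 0 0 0 0 0.06 1; 0 0 0 0 0 0.06 1; 0 0 0 0 0 0.05 1")

```text
time: 17.92
tool_pos: [0.5607, 0.1387, 0.1057]
tool_rot: [0.998, 0.068, 0.001, 0.0]
ft_force: [6.4, 1.2, -4.9]
finger_gap: 0.0316
```

```bash
python3 -c "
from mz import *
mz()"
```

```text
t 18.23 yaw 0.1369 turned 0.2017 Mz -0.0834 sd 0.075 e7 0.0207 0.1854 F [ 6.1  1.8 -3.6] pos [0.5607 0.1387 0.1057] gap 0.0315 j7 0.006
```

```bash
cat >> mz.py <<'E'
def ser(n=6):
    s=None
    for i in range(n):
        snapshot("side"); s=get_state(); R=Rot.from_quat(s["tool_rot"]); x=R.apply([1,0,0])
        print(round(s["time"],2),"turned",round(.3386-np.arctan2(x[1],x[0]),4),"Mz",s["moment"][2].round(3),"e7",s["effort"][6].round(4),"e",s["effort"][:6].round(2))
E
python3 -c "
from mz import *
ser(4)"
```

```text
18.27 turned 0.2016 Mz -0.098 e7 0.1036 e [  0.16 -56.87   5.91 -20.03   0.34   2.07]
18.32 turned 0.2016 Mz -0.077 e7 0.1025 e [  0.18 -56.87   5.91 -20.03   0.34   2.07]
18.38 turned 0.2016 Mz -0.115 e7 0.1019 e [  0.18 -56.87   5.91 -20.03   0.34   2.07]
18.43 turned 0.2016 Mz -0.119 e7 0.1014 e [  0.19 -56.87   5.91 -20.03   0.34   2.07]
```

>>> carry_out(plan="0 0 0 0 0 0.03 1; 0 0 0 0 0 0.03 1; 0 0 0 0 0 0.03 1; 0 0 0 0 0 0.02 1; 0 0 0 0 0 0.01 1")

```text
time: 19.05
tool_pos: [0.561, 0.1387, 0.1057]
tool_rot: [1.0, 0.009, 0.001, 0.0]
ft_force: [7.5, 2.2, -4.4]
finger_gap: 0.0315
```

```bash
python3 -c "
from mz import *
print(get_state()['moment'],get_state()['effort'][6]);ser(6)"
```

```text
[ 0.38972799 -1.41912551  0.23238111] -0.12979427352547646
19.1 turned 0.3218 Mz 0.138 e7 -0.1085 e [  0.14 -57.05   6.39 -19.58   0.15   2.44]
19.15 turned 0.3213 Mz 0.152 e7 -0.2086 e [  0.15 -57.08   6.42 -19.59   0.16   2.45]
19.2 turned 0.3211 Mz 0.124 e7 -0.1431 e [  0.16 -57.07   6.4  -19.59   0.18   2.45]
19.25 turned 0.3212 Mz 0.101 e7 -0.1208 e [  0.17 -57.08   6.4  -19.59   0.18   2.45]
19.3 turned 0.3211 Mz 0.127 e7 -0.116 e [  0.18 -57.09   6.4  -19.59   0.19   2.45]
19.35 turned 0.3211 Mz 0.164 e7 -0.1166 e [  0.19 -57.09   6.41 -19.59   0.19   2.45]
```

>>> carry_out(plan="0 0 0 0 0 0.02 1; 0 0 0 0 0 0.02 1; 0 0 0 0 0 0.02 1; 0 0 0 0 0 0.02 1; 0 0 0 0 0 0.02 1")

```text
time: 19.98
tool_pos: [0.5612, 0.1387, 0.1057]
tool_rot: [0.999, -0.042, 0.001, 0.0]
ft_force: [8.7, 1.6, -6.1]
finger_gap: 0.0319
```

```bash
python3 - <<'E'
from mz import *
s=get_state();print(s['moment'][2],s['effort'][6])
ser(2)
s=snapshot("side"); c=s["frame"][110:250,200:340,::-1]; cv2.imwrite("pics/k11.png",cv2.resize(c,None,fx=4,fy=4))
E
```

```text
0.2008781030358974 0.036339465295895934
20.02 turned 0.4227 Mz 0.121 e7 -0.0156 e [-3.000e-02 -5.719e+01  6.650e+00 -1.923e+01  2.000e-01  2.730e+00]
20.07 turned 0.4217 Mz 0.059 e7 -0.2532 e [-2.000e-02 -5.723e+01  6.710e+00 -1.924e+01  1.800e-01  2.760e+00]
```

View pics/k11.png

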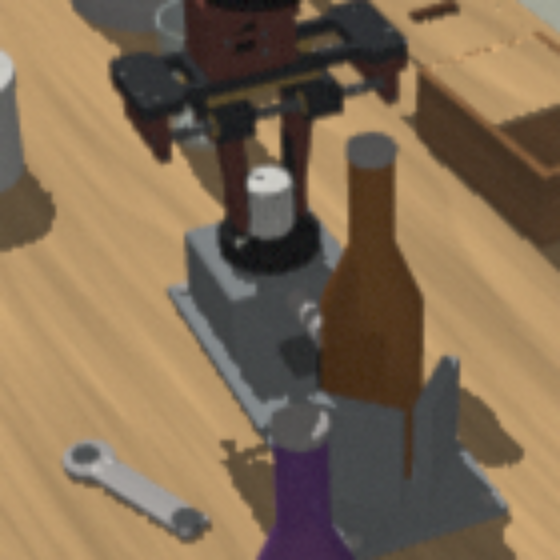

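>>> carry_out(plan="0 0 0 0 0 0.005 1; 0 0 0 0 0 0.005 1; 0 0 0 0 0 0.005 1; 0 0 0 0 0 0.005 1; 0 0 0 0 0 0.005 1")

```text
time: 20.75
tool_pos: [0.5613, 0.1387, 0.1057]
tool_rot: [0.999, -0.054, 0.001, 0.0]
ft_force: [7.3, 2.1, -6.8]
finger_gap: 0.0317
```

```bash
python3 - <<'E'
from mz import *
s=get_state();print(s['moment'][2],s['effort'][6])
ser(4)
E
```

```text
0.22776309221952845 -0.12899545021355152
20.8 turned 0.4464 Mz 0.159 e7 -0.1314 e [ 2.000e-02 -5.728e+01  6.780e+00 -1.915e+01  1.700e-01  2.830e+00]
20.85 turned 0.4463 Mz 0.155 e7 -0.1862 e [ 2.000e-02 -5.728e+01  6.790e+00 -1.915e+01  1.700e-01  2.830e+00]
20.9 turned 0.4461 Mz 0.155 e7 -0.1569 e [ 2.000e-02 -5.729e+01  6.790e+00 -1.915e+01  1.800e-01  2.840e+00]
20.95 turned 0.4462 Mz 0.17 e7 -0.1465 e [ 3.000e-02 -5.729e+01  6.790e+00 -1.915e+01  1.800e-01  2.840e+00]
```

>>> carry_out(plan="0 0 0 0 0 -0.005 1; 0 0 0 0 0 -0.005 1; 0 0 0 0 0 0 1")

```text
time: 21.32
tool_pos: [0.5613, 0.1387, 0.1057]
tool_rot: [0.999, -0.049, 0.001, 0.0]
ft_force: [8.3, 2.6, -6.7]
finger_gap: 0.0316
```

```bash
python3 - <<'E'
from mz import *
s=get_state();print(s['moment'][2],s['effort'][6])
ser(4)
E
```

```text
-0.027046550017734705 0.11973213404417038
21.38 turned 0.4367 Mz -0.101 e7 0.1005 e [ -0.08 -57.29   6.65 -19.22   0.38   2.8 ]
21.43 turned 0.4368 Mz -0.073 e7 0.0954 e [ -0.08 -57.29   6.65 -19.22   0.38   2.8 ]
21.48 turned 0.4367 Mz -0.088 e7 0.0944 e [ -0.09 -57.29   6.65 -19.22   0.38   2.8 ]
21.52 turned 0.4368 Mz -0.111 e7 0.0946 e [ -0.09 -57.28   6.65 -19.22   0.38   2.8 ]
```

>>> carry_out(plan="0 0 0 0 0 0.03 1; 0 0 0 0 0 0.04 1; 0 0 0 0 0 0.03 1; 0 0 0 0 0 0.01 1; 0 0 0 0 0 0.005 1")

```text
time: 22.15
tool_pos: [0.5616, 0.1387, 0.1057]
tool_rot: [0.994, -0.106, 0.002, 0.0]
ft_force: [9.7, 0.6, -7.1]
finger_gap: 0.0316
```

```bash
python3 - <<'E'
from mz import *
ser(3)
s=snapshot("top"); save(s,"top12"); c=s["frame"][165:225,205:325][:,:,::-1]; cv2.imwrite("pics/v12.png",cv2.resize(c,None,fx=6.5,fy=6.5))
E
```

```text
22.2 turned 0.5515 Mz 0.196 e7 -0.1656 e [ -0.19 -57.45   7.07 -18.81   0.14   3.15]
22.25 turned 0.5512 Mz 0.167 e7 -0.2112 e [ -0.19 -57.45   7.08 -18.81   0.15   3.16]
22.3 turned 0.5512 Mz 0.129 e7 -0.1809 e [ -0.18 -57.46   7.08 -18.81   0.16   3.16]
```

View pics/v12.png

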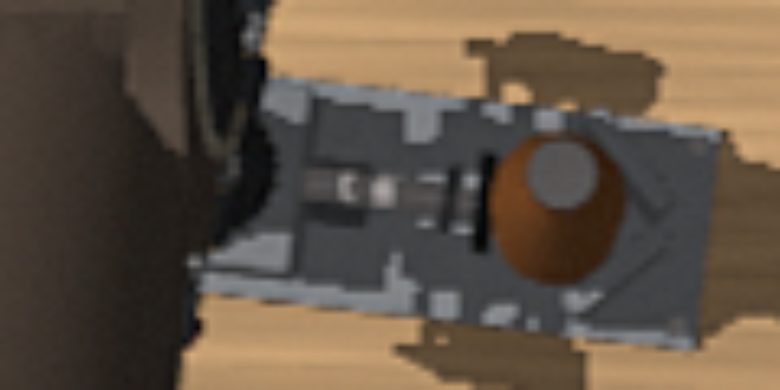

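The pad (black bar, (482,200)) has closed to within about 1 mm of the bottle (left edge (490,200)), as expected for 0.55 rad. I'll centre the grip slightly and creep on.

>>> carry_out(plan="0.0005 0 0 0 0 0.01 1; 0.0005 0 0 0 0 0.01 1; 0 0 0 0 0 0.01 1; 0 0 0 0 0 0.01 1; 0 0 0 0 0 0.005 1")

```text
time: 22.98
tool_pos: [0.5618, 0.1387, 0.1057]
tool_rot: [0.992, -0.128, 0.001, 0.0]
ft_force: [6.8, 1.8, -3.9]
finger_gap: 0.0314
```

```bash
python3 - <<'E'
from mz import *
ser(3); print(get_state()["ft_force"])
E
```

```text
23.02 turned 0.5963 Mz 0.197 e7 -0.1693 e [  0.38 -56.41   7.71 -19.61   0.27   2.2 ]
23.07 turned 0.596 Mz 0.161 e7 -0.221 e [  0.38 -56.41   7.72 -19.6    0.27   2.21]
23.12 turned 0.5959 Mz 0.199 e7 -0.189 e [  0.38 -56.42   7.71 -19.61   0.28   2.21]
[ 5.41459209  1.87020958 -4.28460572]
```

>>> carry_out(plan="0 0 0 0 0 0.01 1; 0 0 0 0 0 0.01 1; 0 0 0 0 0 0.01 1; 0 0 0 0 0 0.01 1; 0 0 0 0 0 0.005 1")

```text
time: 23.75
tool_pos: [0.5619, 0.1387, 0.1057]
tool_rot: [0.989, -0.151, 0.001, 0.0]
ft_force: [7.2, 1.8, -4.5]
finger_gap: 0.0316
```

```bash
python3 - <<'E'
from mz import *
ser(3); print(get_state()["ft_force"])
s=snapshot("top"); save(s,"top13"); c=s["frame"][165:225,205:325][:,:,::-1]; cv2.imwrite("pics/v13.png",cv2.resize(c,None,fx=6.5,fy=6.5))
E
```

```text
23.8 turned 0.6413 Mz 0.201 e7 -0.1692 e [  0.27 -56.46   7.81 -19.46   0.26   2.33]
23.85 turned 0.6411 Mz 0.179 e7 -0.2215 e [  0.28 -56.46   7.82 -19.46   0.26   2.33]
23.9 turned 0.641 Mz 0.195 e7 -0.1894 e [  0.27 -56.47   7.82 -19.47   0.27   2.34]
[ 6.7670179   2.87510446 -5.21596728]
```

View pics/v13.png

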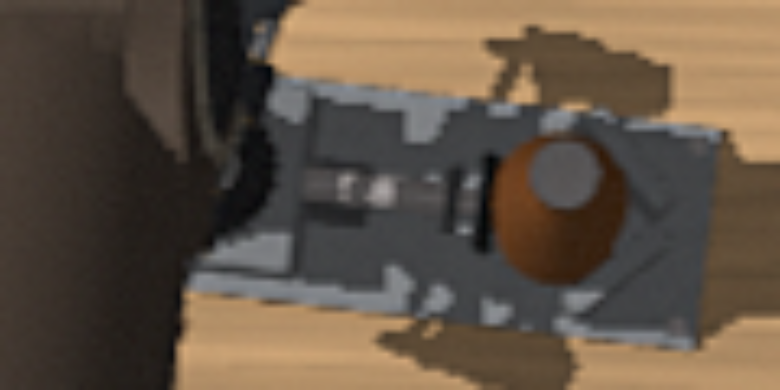

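>>> carry_out(plan="0 0 0 0 0 0.025 1; 0 0 0 0 0 0.03 1; 0 0 0 0 0 0.02 1; 0 0 0 0 0 0.01 1; 0 0 0 0 0 0.005 1")

```text
time: 24.58
tool_pos: [0.5621, 0.1385, 0.1057]
tool_rot: [0.981, -0.195, 0.001, 0.0]
ft_force: [7.3, 0.3, -5.8]
finger_gap: 0.0317
```

```bash
python3 - <<'E'
from mz import *
ser(3); print(get_state()["ft_force"])
E
```

```text
24.62 turned 0.7314 Mz 0.189 e7 -0.1661 e [ 3.000e-02 -5.657e+01  8.000e+00 -1.920e+01  2.400e-01  2.580e+00]
24.68 turned 0.7312 Mz 0.15 e7 -0.2154 e [ 4.000e-02 -5.657e+01  8.010e+00 -1.920e+01  2.500e-01  2.590e+00]
24.73 turned 0.7311 Mz 0.137 e7 -0.1842 e [ 4.000e-02 -5.659e+01  8.010e+00 -1.920e+01  2.600e-01  2.590e+00]
[ 7.82052331  1.33085563 -6.70849536]
```

>>> carry_out(plan="0 0 0 0 0 0.025 1; 0 0 0 0 0 0.03 1; 0 0 0 0 0 0.02 1; 0 0 0 0 0 0.01 1; 0 0 0 0 0 0.005 1")

```text
time: 25.35
tool_pos: [0.5623, 0.1384, 0.1058]
tool_rot: [0.971, -0.239, 0.001, 0.0]
ft_force: [8.3, 0.4, -6.3]
finger_gap: 0.0316
```

```bash
python3 - <<'E'
from mz import *
ser(3); print(get_state()["ft_force"])
s=snapshot("top"); c=s["frame"][165:225,205:325][:,:,::-1]; cv2.imwrite("pics/v14.png",cv2.resize(c,None,fx=6.5,fy=6.5))
E
```

```text
25.4 turned 0.8215 Mz 0.131 e7 -0.1671 e [ -0.22 -56.68   8.18 -18.95   0.22   2.83]
25.45 turned 0.8213 Mz 0.189 e7 -0.2161 e [ -0.21 -56.68   8.2  -18.95   0.22   2.84]
25.5 turned 0.8212 Mz 0.128 e7 -0.1849 e [ -0.21 -56.69   8.19 -18.95   0.23   2.84]
[ 8.75052458  1.17976971 -7.21053871]
```

View pics/v14.png

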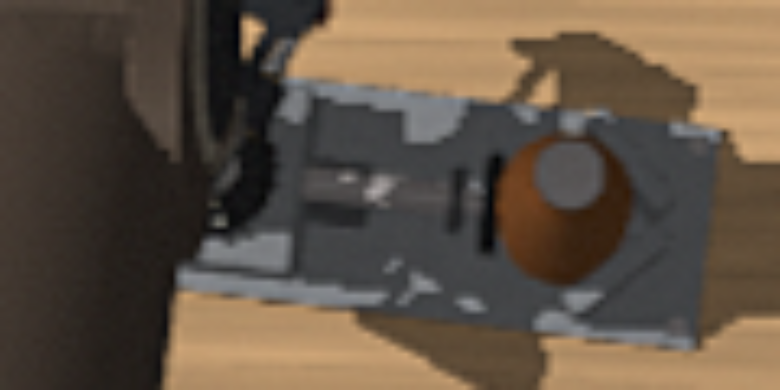

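The bottle is being pushed along (cap (562→571,175)) at constant moment. I use smaller steps from here.

>>> carry_out(plan="0 0 0 0 0 0.01 1; 0 0 0 0 0 0.01 1; 0 0 0 0 0 0.01 1; 0 0 0 0 0 0.01 1; 0 0 0 0 0 0.005 1")

```text
time: 26.18
tool_pos: [0.5624, 0.1384, 0.1057]
tool_rot: [0.965, -0.261, 0.002, -0.0]
ft_force: [9.3, 1.2, -7.0]
finger_gap: 0.0314
```

```bash
python3 - <<'E'
from mz import *
ser(3); print(get_state()["ft_force"])
E
```

```text
26.23 turned 0.8665 Mz 0.191 e7 -0.1715 e [ -0.34 -56.72   8.28 -18.83   0.2    2.95]
26.27 turned 0.8663 Mz 0.232 e7 -0.2234 e [ -0.33 -56.72   8.29 -18.83   0.2    2.95]
26.32 turned 0.8662 Mz 0.148 e7 -0.1916 e [ -0.33 -56.73   8.28 -18.83   0.21   2.96]
[ 8.91492749  1.45684766 -6.24888861]
```

>>> carry_out(plan="0 0 0 0 0 0.01 1; 0 0 0 0 0 0.01 1; 0 0 0 0 0 0.01 1; 0 0 0 0 0 0.01 1; 0 0 0 0 0 0.005 1")

```text
time: 26.95
tool_pos: [0.5625, 0.1383, 0.1057]
tool_rot: [0.959, -0.283, 0.002, -0.0]
ft_force: [9.0, 1.1, -6.9]
finger_gap: 0.0315
```

```bash
python3 - <<'E'
from mz import *
ser(3); print(get_state()["ft_force"])
E
```

```text
27.0 turned 0.9116 Mz 0.202 e7 -0.1762 e [ -0.47 -56.76   8.36 -18.71   0.18   3.07]
27.05 turned 0.9114 Mz 0.164 e7 -0.2208 e [ -0.48 -56.76   8.37 -18.72   0.18   3.07]
27.1 turned 0.9112 Mz 0.129 e7 -0.1909 e [ -0.47 -56.77   8.36 -18.72   0.19   3.07]
[ 9.74280203  1.2941808  -7.0114326 ]
```

>>> carry_out(plan="0 0 0 0 0 0.01 1; 0 0 0 0 0 0.01 1; 0 0 0 0 0 0.01 1; 0 0 0 0 0 0.01 1; 0 0 0 0 0 0.005 1")

```text
time: 27.72
tool_pos: [0.5626, 0.1383, 0.1058]
tool_rot: [0.953, -0.304, 0.002, -0.0]
ft_force: [9.6, 1.1, -7.2]
finger_gap: 0.0314
```

```bash
python3 - <<'E'
from mz import *
ser(3); print(get_state()["ft_force"])
E
```

```text
27.77 turned 0.9566 Mz 0.226 e7 -0.2057 e [ -0.6  -56.8    8.46 -18.6    0.13   3.18]
27.82 turned 0.9563 Mz 0.228 e7 -0.2494 e [ -0.61 -56.8    8.46 -18.6    0.14   3.19]
27.88 turned 0.9562 Mz 0.217 e7 -0.2197 e [ -0.6  -56.81   8.46 -18.61   0.15   3.19]
[ 9.22893718  0.70592172 -7.3401116 ]
```

>>> carry_out(plan="0 0 0 0 0 0.01 1; 0 0 0 0 0 0.01 1; 0 0 0 0 0 0.01 1; 0 0 0 0 0 0.01 1; 0 0 0 0 0 0.005 1")

```text
time: 28.5
tool_pos: [0.5627, 0.1382, 0.1058]
tool_rot: [0.946, -0.325, 0.002, -0.0]
ft_force: [10.3, 0.3, -7.5]
finger_gap: 0.0316
```

```bash
python3 - <<'E'
from mz import *
ser(3); print(get_state()["ft_force"])
s=snapshot("top"); c=s["frame"][165:225,205:325][:,:,::-1]; cv2.imwrite("pics/v15.png",cv2.resize(c,None,fx=6.5,fy=6.5))
E
```

```text
28.55 turned 1.0016 Mz 0.246 e7 -0.2366 e [ -0.73 -56.84   8.55 -18.49   0.09   3.29]
28.6 turned 1.0013 Mz 0.238 e7 -0.2802 e [ -0.74 -56.84   8.56 -18.49   0.09   3.3 ]
28.65 turned 1.0012 Mz 0.224 e7 -0.2506 e [ -0.73 -56.85   8.55 -18.5    0.1    3.3 ]
[ 9.42966508  0.66913583 -7.25018728]
```

View pics/v15.png

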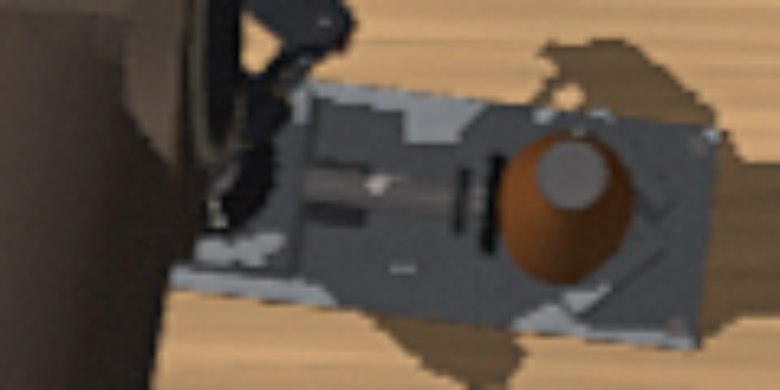

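Moment now rises at 0.069 N·m per 0.1 rad, so the bottle is home in the V. I check with the back-off test, using the same protocol as at idle (idle: forward -0.157, back +0.095).

>>> carry_out(plan="0 0 0 0 0 -0.005 1; 0 0 0 0 0 -0.005 1; 0 0 0 0 0 0 1")

```text
time: 29.08
tool_pos: [0.5627, 0.1382, 0.1058]
tool_rot: [0.947, -0.321, 0.002, -0.0]
ft_force: [10.0, 1.5, -7.5]
finger_gap: 0.0316
```

```bash
python3 - <<'E'
from mz import *
ser(4)
E
```

```text
29.12 turned 0.9918 Mz -0.003 e7 -0.0041 e [ -0.81 -56.86   8.43 -18.56   0.3    3.27]
29.18 turned 0.9918 Mz 0.0 e7 -0.009 e [ -0.81 -56.86   8.43 -18.56   0.3    3.27]
29.23 turned 0.9918 Mz 0.048 e7 -0.01 e [ -0.81 -56.86   8.43 -18.56   0.3    3.27]
29.27 turned 0.9918 Mz 0.052 e7 -0.0099 e [ -0.81 -56.86   8.43 -18.56   0.3    3.27]
```

>>> carry_out(plan="0 0 0 0 0 -0.005 1; 0 0 0 0 0 0 1")

```text
time: 29.52
tool_pos: [0.5627, 0.1382, 0.1058]
tool_rot: [0.948, -0.318, 0.002, -0.0]
ft_force: [9.8, 0.5, -7.1]
finger_gap: 0.0318
```

```bash
python3 - <<'E'
from mz import *
ser(4)
E
```

```text
29.57 turned 0.9869 Mz 0.063 e7 0.0013 e [ -0.79 -56.86   8.42 -18.57   0.31   3.26]
29.62 turned 0.9868 Mz 0.044 e7 -0.0036 e [ -0.8  -56.86   8.42 -18.57   0.31   3.26]
29.68 turned 0.9868 Mz -0.016 e7 -0.0045 e [ -0.8  -56.86   8.42 -18.57   0.31   3.26]
29.73 turned 0.9868 Mz -0.006 e7 -0.0045 e [ -0.8  -56.86   8.42 -18.57   0.31   3.26]
```

Back-off gives (0.0945+0.0045)/0.012 ≈ 8.2 N and forward gives about 7–8 N, so the target is reached. The hand torque is about 0, so I let go and rise.

>>> carry_out(plan="0 0 0 0 0 0 0.6; 0 0 0 0 0 0 0.4; 0 0 0 0 0 0 0.2; 0 0 0 0 0 0 0; 0 0 0 0 0 0 0")

```text
time: 30.35
tool_pos: [0.5607, 0.1382, 0.1056]
tool_rot: [0.948, -0.318, -0.0, 0.001]
ft_force: [-0.2, -0.7, 0.1]
finger_gap: 0.0716
```

```bash
python3 - <<'E'
from mz import *
need((.56,.1385,.25))
E
```

```text
t 30.35 pos [0.5607 0.1382 0.1056] yaw -37.1 tilt [-0.001 -0.001 -1.   ] d tool [-0.0007  0.0003 -0.1444] wz for yaw None
q [-0.72  0.53  0.54  1.87 -0.36  0.84 -0.65] F [-0.19 -0.75  0.07] M [-0.024  0.086  0.059] gap 0.0716
```

>>> carry_out(plan="0 0 -0.03 0 0 0 0; 0 0 -0.05 0 0 0 0; 0 0 -0.05 0 0 0 0; 0 0 -0.05 0 0 0 0; -0.02 -0.03 -0.02 0 0 0 0")

```text
time: 30.98
tool_pos: [0.5645, 0.1715, 0.3095]
tool_rot: [0.947, -0.321, 0.002, -0.001]
ft_force: [1.2, 0.2, -1.0]
finger_gap: 0.0877
```

>>> carry_out(plan="-0.03 -0.04 0 0 0 0 0; -0.03 -0.04 0 0 0 0 0; -0.03 -0.04 0 0 0 0 0; -0.02 -0.02 0 0 0 0 0; 0 0 0 0 0 0 0")

```text
time: 31.6
tool_pos: [0.5586, 0.3542, 0.3046]
tool_rot: [0.949, -0.316, -0.0, 0.001]
ft_force: [0.7, -0.9, 0.3]
finger_gap: 0.0876
```

```bash
python3 - <<'E'
from ax import *
need((.56,.1385,.25))
for n in("top","side"):
    s=snapshot(n); save(s,n+"20"); pickle.dump(s,open(n+"20.pkl","wb"))
    if n=="side": print(axfit(s,(.545,-.03),.085,.13)); draw(s,(.5455,-.031),np.radians(84.9),(235,140,350,255),5,"ovS20")
    else: draw(s,(.5455,-.031),np.radians(84.9),(205,165,325,225),6.5,"ovT20")
E
```

```text
t 31.6 pos [0.5586 0.3542 0.3046] yaw -36.9 tilt [-0.001 -0.002 -1.   ] d tool [0.1306 0.1716 0.0549] wz for yaw None
q [-1.02  0.47  0.58  1.44 -0.26  1.31 -1.07] F [ 0.74 -0.88  0.31] M [-0.137  0.064 -0.113] gap 0.0876
(390, array([ 0.5434, -0.0336, -0.0018, -0.0017,  0.0298]), array([ 0.5438, -0.0329, -0.0016, -0.0023]))
```

View pics/top20.png

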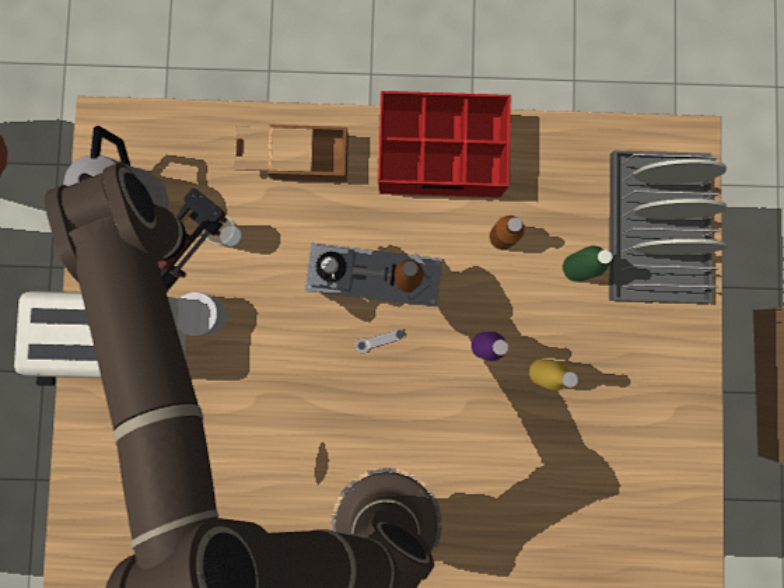

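View pics/ovS20.png

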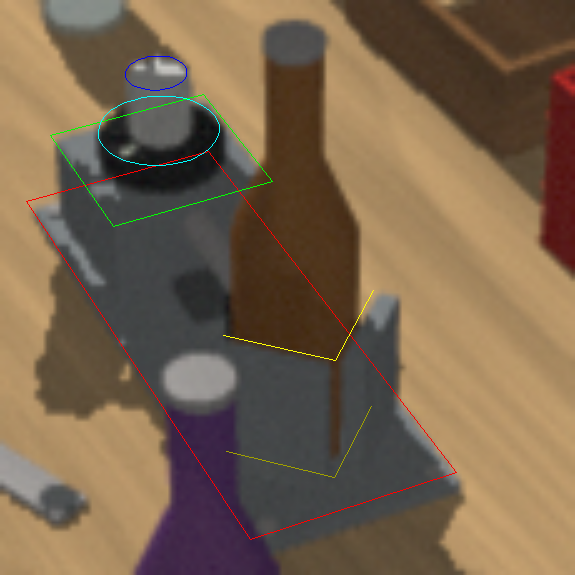

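View pics/ovT20.png

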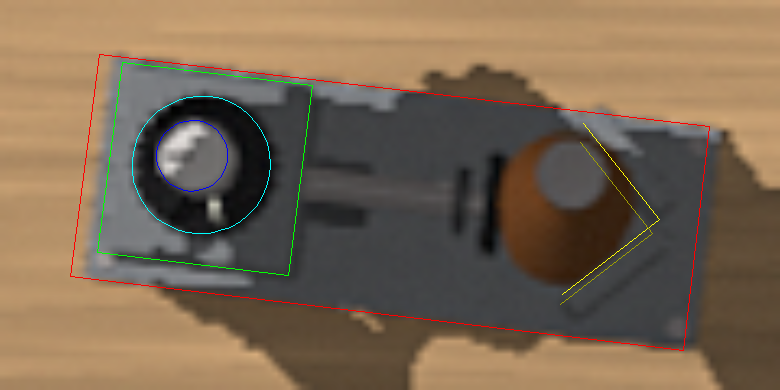

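Final views:
- The bottle stands upright and pressed in the V, with the pad touching it at (490,200).
- The ring mark is unmoved: (215,210) in the top close-up against (217,212) before.
- The bystanders are in place and the hand is clear.

Handing in.

```bash
python3 -c "
from rig import *
print(get_state()['time'], sign_off())"
```

```text
the job is handed in; nothing more can be done
31.7 None
```

I stood the tall brown bottle upright in the vise about 5 mm short of the seat and let go of it. Then I turned only the inner knob clockwise: forward to 1.00 rad, backed off to 0.987 rad. I let go, moved the hand clear and handed in at 31.7 s.

- **Nip force:** about 7 to 8 N. Turning forward gave 7 to 8 N, and backing off gave about 8.2 N. Once the bottle was home, the moment rose 0.069 N·m per 0.1 rad, close to the 0.072 expected. The idle reference varied by up to about 2 N between readings, so the force could be as low as about 6 N, but it is far below 20 N.
- **Final pictures:** the bottle is upright in the V with the pad against it. The ring's white mark is where it started, within about 1 mm by eye. The bystanders and look-alikes look unmoved, though the arm hid part of the view near the glass.
- **Checks that disagreed:**
  - The plate outline lay 6 to 8 mm from where the knob and V put it, so I used the knob and V.
  - The side camera's depth readings were about 3 mm off along y, and I corrected for this.
  - The bottle swung slightly while carried, and I let it settle before lowering it.

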